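Fit the cells and close the back of a portable radio

TASK

The radio lies face down with its back open: stand every battery cell from the leaning rack upright, brass button up, in the radio's battery wells, one to a well, any wells you like. Then close it with the grey back: hold the back at a tilt, hook its two tabs under the ledge along one side of the opening, swing the other side down until the back sits flush all round, and push the sliding catch fully over it (draw the catch clear first if it is in the way). Leave the copper strips, the chrome ring and the green bezel where they lie.

Things in the scene. Friction and masses are not known exactly. Their poses are not given: they have to be found in the camera images.
- radio: Fixed teal radio cabinet, face down, open on top; rim top 94 mm above the bench. Origin on the bench; x from its ledge side (roughly facing the robot) to its catch side, z up. In its frame (mm): outside x -83..91, y -95..95; opening for the back x -65..61, y -89..89. 16 mm wooden cradle blocks round its corners. Inside, only the battery box stands higher than 36.
- radio_ledge (a point): Lower inner edge of the cream ledge, middle of its length: radio frame x -65, y 0, z 88 mm. The ledge juts from the near wall at x -77..-65, z 88..94, for y -89..89; beneath it the space is open (wall face at x -77). Axes as the radio's.
- radio_seat (a point): Where the middle of the panel's underside comes to rest when seated: radio frame x -2, y 0, z 88 mm; axes as the radio's. The seat is a narrow step with its top at z 88 along the far wall (x 53..61) and both sides (|y| 83..89, x -60..53). Seated, the back's top is flush with the rim, and its axes lie along the radio's.
- radio_well0 (a point): Centre of a battery well's floor, radio frame x 0, y -45, z 6 mm; axes as the radio's. The four square wells stand in a row along y in a grey box in the middle of the radio: each 26 by 26 mm inside, walls up to z 46, dividers 4 mm, outer walls 3 mm in x.
- radio_well1 (a point): Floor centre of the next well, y = -15 mm.
- radio_well2 (a point): Floor centre of the next well, y = 15 mm.
- radio_well3 (a point): Floor centre of the last well, y = 45 mm.
- catch (a joint): Sliding steel catch on the radio's far rim: 0 = fully drawn back, 0.016 m = fully shut; moves to the radio's -x as it grows, stays where left (about 2 N to slide). Starts 0 to 10 mm. Its plate is 28 by 36 by 4 mm, underside 2 mm above the rim, leading edge at radio x = 63 mm minus the travel, so beyond about 2 mm it overhangs the opening and is in the back's way.
- catch_knob (a point): Middle of the catch's brass knob, 110 mm above the bench, at radio x = 80 mm minus the travel, y = 0. The knob is a block 12 mm (x) by 24 mm (y) and 20 mm high, standing 100 to 120 mm above the bench on the catch's plate. Axes as the radio's.
- back: Loose grey bakelite back, about 0.24 kg, outside up on the bench. Origin on the plane of its lowest faces under the panel's middle; x points away from its tabs, z to the outside. Own frame (mm): panel x -60..60, y -86..86, z 9..15; under it a rib x 38..44, |y| under 70, z 0..9. Seated, its origin is at radio x -2, y 0, z 79, with 3 mm play on each side.
- back_lip (a point): Upper edge of the lips' tips, midway between the two tabs: x -72, y 0, z 5 mm in the back's frame, axes as the back's. Each tab (|y| 29..61) drops from the panel at x -60..-48, z 0..9, and reaches out as a lip x -72..-60, z 0..5: a 4 mm step below the panel's underside. Seated, the lips reach 9 mm under the ledge.
- back_grip (a point): Point in the grip rib moulded on the back's outside, 7 mm below its top: x 8, y 0, z 36 mm in the back's frame. The rib, to lift it by, is x 1..15 (14 mm thick), y -32..32, z 15..43.
- rack: Fixed aluminium rack on a blue base 75 by 132 mm, up to four cells in a row along its y at -45, -15, 15, 45 mm. Its pockets lean 30 degrees, tops towards the rack's -x, which roughly faces the robot; 24 by 24 mm, 36 mm deep (a cell stands out by 36 mm), walls 4 mm, top about 53 mm above the bench. Origin on the bench under the middle of the pockets' foot.
- cell1: Battery cell: red cylinder 22 mm in diameter, 72 mm long plus a 3 mm brass button, 65 g. Origin at the centre of its flat bottom, z along its axis to the button. Starts leaning in the rack, button up. Three or four of the cells are there; any one may be absent.
- cell2: Another cell, same make; may be absent.
- cell3: Another cell, same make; may be absent.
- cell4: Another cell, same make; may be absent.
- strip1: Bystander: copper terminal strip 22 by 90 by 4 mm lying on the bench, origin at the middle of its underside.
- strip2: Bystander: a second copper terminal strip, the same.
- carry_ring: Bystander: chrome ring 68 mm across, 7 mm thick, lying on the bench.
- bezel: Bystander: mottled green speaker bezel, 110 by 140 by 10 mm, lying on the bench, origin at the middle of its underside.

How it is judged (in metres and radians):
On the way, in this order (a step that is already met when the one before it is completed fails the run):
1. every cell stands upright, button up, down in a battery well (x of cell1 in the frame of radio between -0.008 and 0.008 m and y of cell1 in the frame of radio between -0.062 and 0.062 m and z of cell1 in the frame of radio between 0.003 and 0.009 m and angle between each of cell1, cell2, cell3, cell4's own z axis and vertical below 0.15 rad and x of cell2 in the frame of radio between -0.008 and 0.008 m and y of cell2 in the frame of radio between -0.062 and 0.062 m and z of cell2 in the frame of radio between 0.003 and 0.009 m and x of cell3 in the frame of radio between -0.008 and 0.008 m and y of cell3 in the frame of radio between -0.062 and 0.062 m and z of cell3 in the frame of radio between 0.003 and 0.009 m and x of cell4 in the frame of radio between -0.008 and 0.008 m and y of cell4 in the frame of radio between -0.062 and 0.062 m and z of cell4 in the frame of radio between 0.003 and 0.009 m), for 0.2 s.
2. the back is held at a tilt with its lips under the ledge (x of back_lip in the frame of radio below -0.0665 m and z of back_lip in the frame of radio between 0.06 and 0.0885 m and angle between back's own z axis and vertical between 0.12 and 0.9 rad), for 0.05 s.
3. the back is swung down flush in its seat (x of back in the frame of radio between -0.0065 and 0.0025 m and y of back in the frame of radio between -0.0045 and 0.0045 m and z of back in the frame of radio between 0.0765 and 0.0815 m and angle between back's own z axis and vertical below 0.035 rad and x of back_lip in the frame of radio below -0.068 m), for 0.2 s.
At the end, for the whole second after the job is handed in: Every cell is button up within 0.15 rad of vertical, foot within 3 mm of a well's floor; the back is seated within 4.5 mm in x and y, 2.5 mm in height, 0.035 rad of level, at rest, lips under the ledge; the catch is shut beyond 12 of its 16 mm; bystanders within 25 mm (all of step 1 and all of step 3 and value of joint catch above 0.012 m and linear speed of back below 0.02 m/s); the robot touches nothing.
It fails at once if a copper strip, the ring or the bezel was moved more than 25 mm (distance of any of strip1, strip2, carry_ring, bezel from where it was at the start of the episode above 0.025 m).
Of cell1, cell2, cell3, cell4 only 3 to 4 are there at a start; the rules pass over those that are not, and their reading is None.
At some moment in a run one of back may be knocked a few centimetres aside while the robot is not near it.
It also fails if it takes over 210 s, if anything falls off the work surface, if the arm or the gripper's body presses on something with over 40 N, if the wrist force passes 120 N, or if a joint passes its speed limit or range.

ROBOT

A 6-joint arm with a two-finger parallel gripper is mounted at the origin on the work surface. World frame = base frame: x ahead of the robot, y to its left, z up, the work surface at z = 0. Lengths are in m, angles in degrees, forces in N, time in s.
With the tool pointing down it reaches from about 0.3 to 0.75 m from the base axis. Payload 8.5 kg.
Tool frame: the origin (TCP) lies at the very end of the fingers, on their centre line; the grasp point (between the pads) lies 19 mm behind it (env.pinch_z is the distance from the TCP to the grasp point, in m); z points along the fingers, y is the line along which they close (so a half turn about z gives the same grasp; the last joint's range is limited). The gripper opens to 85 mm and grips with 20 to 120 N. Pads are 22 mm wide; open, the fingers measure 114 mm over their backs; the gripper's body (76 mm by 85 mm) begins 54 mm behind the grasp point. The pads swing forward as they close: fully open they stand 13 mm farther back than shut.
Start: joints at [64.727, 21.807, 74.336, -0, 83.858, -12.336], TCP at [0.123, 0.536, 0.207] pointing down, gripper open.
Joint ranges: [-178.18, 178.18], [-50.72, 133.34], [12.68, 142.11], [-81.47, 261.47], [9.98, 163.14], [-165.26, 165.26]. Speed limits (degrees/s): [136.94, 136.94, 180, 180, 180, 180].

INTERFACE

Orientations are given as a 3x3 rotation matrix whose columns are the frame's x, y, z axes.
In Python, from rig import env, viewer gives the robot as it stands.
- The arm moves only by the tool drive_tool, never from a script. Its argument "series" is a list of rows, each a list of 3 entries, a list of its own where there are three numbers: the shift along the tool's x, y, z in m, then the turn about the tool's z in degrees, then the finger opening in m, from 0 to 0.0854. A call has 1 to 20 rows; each row is the pose to reach, as a shift and turn from the pose commanded when the call began, along the tool's axes at that moment; what a row does not reach only later rows make up. A row lasts 1/10 s, in which the tool goes at most 50 mm and 8.59 degrees, less where a joint would pass 70% of its speed; a pose out of reach is approached as far as the arm can. A call with a gripper value outside its range is refused whole. The fingers move at their own pace and stop on an object; "newtons" is the grip in N (left out, the last holds). Time passes only in rows, so rows that repeat a pose let the fingers close. It gives the time, the measured TCP pose, the force, the opening and the grip force at its end, in the units of the state.
- env.observe(): the state, without advancing time (a new reading comes with each control period).
- viewer.get_image(name): name is "scene" or "top"; returns a dict with "img" (480x640x3 uint8, red, green, blue), "depth" (480x640 float32, m along the optical axis (not along the pixel's ray), 0 where there is no reading), "camera_matrix" (3x3 intrinsics, pixels), "rvec" (rotation vector, rad) and "tvec" (3), from world to camera coordinates, as OpenCV has them. Camera axes: x right, y down, z forward; pixel columns grow to the right and rows downward; lengths in m; the calibration is good to about 2 mm. A picture is of the moment at which its call begins.
- env.close_job(): hands the job in; it is judged then, once.
The state is a dict: "time_s": time; "q": joint angles; "qvel": joint speeds; "joint_efforts": joint torques, N m; "position": TCP position; "tool_rot": TCP orientation; "ft_force": force on the tool from outside, world axes, zero at the start; "wrist_torque": the same for the moment, N m; "grip_width": finger opening in m; "gripper_force": force on a finger pad.
Only numpy, scipy, OpenCV 4.12 (cv2) and the standard library are available. Lean on these libraries where they do the work, as an engineer would, in place of code of your own. Each camera call takes 0.05 s, during which the arm holds its last target. There are 200 camera calls.

## Working session

There is one attempt and no reset: what is moved stays moved. The work goes in short steps, Python scripts to look and compute and a tool call to move; the robot and the scene stay as the last step left them, time stands still between calls to the robot, and variables do not carry over. Pictures are saved under pics/ and viewed, at most 17 in all, crops included, and the job is handed in when it is done.

Besides the shell and the picture viewer there is one more tool, called in YAML: its name, and indented under it one key for each argument. drive_tool: Moves the arm, as the interface text tells. Its arguments: {"type":"object","properties":{"series":{"type":"array"},"newtons":{"type":"number"}},"required":["series"]}

```bash
ls; mkdir -p pics
cat > h.py <<'E'
import numpy as np, cv2, pickle, json
from rig import env, viewer
def grab(name,fn=None):
    d=viewer.get_image(name)
    if fn: cv2.imwrite('pics/'+fn,d['img'][:,:,::-1]); pickle.dump(d,open('pics/'+fn+'.pkl','wb'))
    return d
def cam(d):
    R=cv2.Rodrigues(np.array(d['rvec'],float))[0]; t=np.array(d['tvec'],float).ravel()
    return np.array(d['camera_matrix']),R,t
def ray(d,u,v,z):
    K,R,t=cam(d); c=-R.T@t; r=R.T@np.linalg.inv(K)@np.array([u,v,1.]); return c+r*(z-c[2])/r[2]
def cloud(d):
    K,R,t=cam(d); D=d['depth']; v,u=np.indices(D.shape)
    P=np.stack([(u-K[0,2])/K[0,0]*D,(v-K[1,2])/K[1,1]*D,D],-1)
    W=(P-t)@R; W[D<=0]=np.nan; return W
def proj(d,P):
    return cv2.projectPoints(np.array(P,float).reshape(-1,3),np.array(d['rvec'],float),np.array(d['tvec'],float),np.array(d['camera_matrix'],float),None)[0].reshape(-1,2)
E
python3 - <<'E'
from h import *
for n in('scene','top'):
    d=grab(n,n+'0.png'); K,R,t=cam(d); print(n,K.round(1).tolist(),(-R.T@t).round(3),R[2].round(2))
s=env.observe(); print({k:np.round(v,3).tolist() for k,v in s.items()}, env.pinch_z)
E
```

```text
pics
scene [[502.1, 0.0, 317.3], [0.0, 502.1, 235.9], [0.0, 0.0, 1.0]] [ 1.246 -0.447  0.647] [-0.68  0.43 -0.6 ]
top [[525.4, 0.0, 324.8], [0.0, 525.4, 246.8], [0.0, 0.0, 1.0]] [ 0.413 -0.054  1.352] [ 0.15  0.   -0.99]
{'time_s': 0.1, 'q': [64.727, 21.837, 74.38, -0.001, 83.859, -12.337], 'qvel': [0.021, -0.213, -0.055, 0.028, 0.075, -0.047], 'joint_efforts': [0.004, -44.923, -23.165, -0.0, 0.004, -0.0], 'position': [0.123, 0.536, 0.206], 'tool_rot': [[-0.975, 0.224, -0.001], [0.224, 0.975, -0.001], [0.0, -0.001, -1.0]], 'ft_force': [-0.151, 0.801, -0.48], 'wrist_torque': [0.031, -0.01, -0.01], 'gripper_force': 0.0, 'grip_width': 0.085} 0.0187
```

View pics/scene0.png

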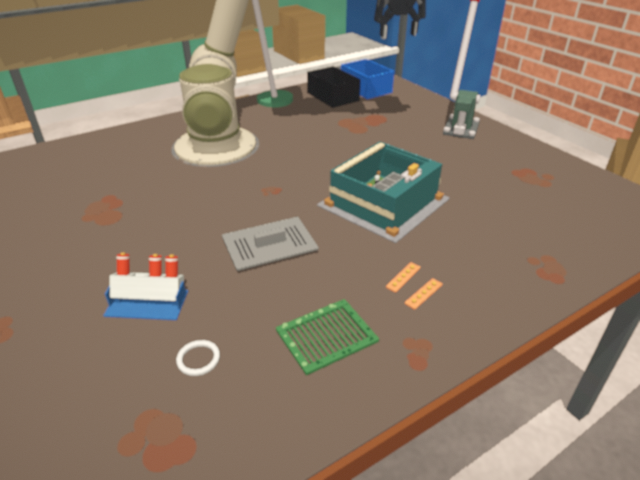

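View pics/top0.png

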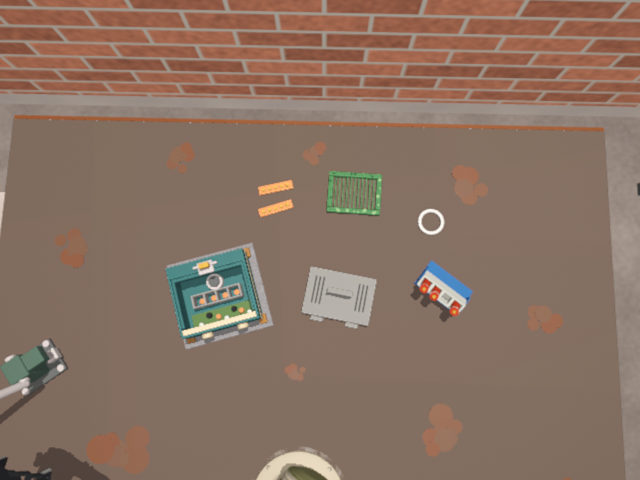

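The scene view shows three cells (red, at 122,265; 155,266; 172,266), the back at (270,242) and the radio at (385,190). In the top view, the radio is at (218,295), the back at (340,297), and the cells are at (424,288), (434,296) and (454,310).

```bash
cat > meas.py <<'E'
from h import *
def rect(P): # min area rect of xy points (mm)
    r=cv2.minAreaRect((P[:,:2]*1000).astype(np.float32)); return np.round(r[0],1),np.round(r[1],1),round(r[2],1)
if __name__=='__main__':
    d=pickle.load(open('pics/top0.png.pkl','rb')); W=cloud(d); v,u=np.indices(W.shape[:2]); Z=W[...,2]
    I=d['img'].astype(int); hsv=cv2.cvtColor(d['img'],cv2.COLOR_RGB2HSV)
    def box(a,b,c,e): return (u>=a)&(u<=c)&(v>=b)&(v<=e)
    print('table z',np.nanmedian(Z[350:380,380:400]))
    m=box(150,235,285,360)
    rim=m&(Z>.088)&(Z<.1); print('rim',rim.sum(),rect(W[rim]),np.median(Z[rim]))
    br=box(190,250,225,280)&(Z>.108)&(Z<.13); print('knob',br.sum(),rect(W[br]),W[br].mean(0),np.nanmax(Z[br]))
    cream=m&(Z>.085)&(Z<.1)&(I.min(-1)>170); print('ledge',cream.sum(),rect(W[cream]))
    b=box(295,262,385,332); pan=b&(Z>.009)&(Z<.02); print('panel',pan.sum(),rect(W[pan]),np.median(Z[pan]))
    rib=b&(Z>.036); print('rib',rib.sum(),rect(W[rib]),np.median(Z[rib]))
    r=box(405,255,480,325)
    base=r&(hsv[...,0]>100)&(hsv[...,0]<125)&(hsv[...,1]>150); print('blue',base.sum(),rect(W[base]),np.median(Z[base]))
    red=r&((hsv[...,0]<8)|(hsv[...,0]>172))&(hsv[...,1]>170)&(hsv[...,2]>120)
    n,l,s,c=cv2.connectedComponentsWithStats(red.astype(np.uint8))
    for i in range(1,n):
        if s[i,4]>15:
            P=W[l==i]; print('red',s[i],c[i].round(1),np.nanmedian(P,0).round(3),np.nanmax(P[:,2]))
    yel=r&(hsv[...,0]>10)&(hsv[...,0]<35)&(hsv[...,1]>100)&(Z>.06)
    n,l,s,c=cv2.connectedComponentsWithStats(yel.astype(np.uint8))
    for i in range(1,n):
        if s[i,4]>4: print('button',s[i,4],c[i].round(1),W[l==i].mean(0).round(4))
    alu=r&(Z>.02)&(Z<.06)&(I.min(-1)>150); print('alu',alu.sum(),rect(W[alu]),np.nanmax(Z[alu]))
    for fn,(x0,y0,x1,y1) in(('top0.png',(150,235,290,360)),('top0.png',(400,240,500,335))):
        pass
    A=cv2.resize(d['img'][245:350,160:280],None,fx=4,fy=4,interpolation=cv2.INTER_CUBIC)[:,:,::-1]
    B=cv2.resize(d['img'][250:330,400:480],None,fx=4,fy=4,interpolation=cv2.INTER_CUBIC)[:,:,::-1]
    C=np.zeros((420,800,3),np.uint8); C[:420,:480]=A; C[:320,480:]=B; cv2.imwrite('pics/crop0.png',C)
E
python3 meas.py
```

```text
table z -0.00035357265479301193
rim 1969 (array([489.1, 216.1]), array([174.6, 191.3]), 16.5) 0.09300199852096115
knob 60 (array([552.4, 233.4]), array([12.5, 23.9]), 15.3) [0.55170202 0.23348843 0.11870905] 0.12449747032936674
ledge 457 (array([486.5, 213.9]), array([159.1, 177.5]), 16.6)
panel 2923 (array([ 491.2, -105.1]), array([209.3, 133.4]), 84.4) 0.014505980170420537
rib 144 (array([500.7, -91.8]), array([63.6, 13.9]), 80.7) 0.04224682589809395
blue 456 (array([ 523.2, -360.6]), array([132.1,  67.4]), 55.0) nan
red [423 279   8   6  24] [426.5 281.7] [ 0.528 -0.305  0.059] 0.0717889278700194
red [420 284   8   9  31] [423.4 288.2] [ 0.511 -0.295  0.074] 0.08110448908868786
red [433 287   7   5  23] [436.1 289.2] [ 0.51 -0.33  0.06] 0.07467116180058951
red [430 293   8   8  29] [433.3 296.2] [ 0.492 -0.322  0.074] 0.08285560773232156
red [452 302   8   5  26] [455.5 304.1] [ 0.475 -0.376  0.06 ] 0.06936712972608224
red [450 308   8   7  29] [453.3 311.1] [ 0.457 -0.366  0.076] 0.08057812478599545
button 13 [423.6 288.6] [ 0.5095 -0.2952  0.0772]
button 14 [433.5 296.3] [ 0.4915 -0.319   0.0772]
button 14 [453.7 311.5] [ 0.4559 -0.3672  0.0777]
alu 500 (array([ 505.9, -349.6]), array([127.5,  47.3]), 53.5) 0.058476850421933284
```

View pics/crop0.png

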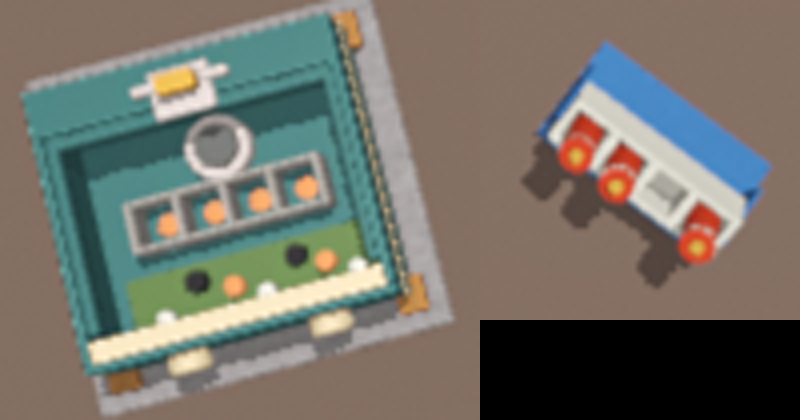

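The zoom shows the box wells, the gold knob with the catch partly over the opening (about 10 mm of travel), and cells at rack y = 45, 15 and -45. Pocket -15 is empty. Plan for the cells: close the fingers along the lean plane, draw each cell out along its axis, and let the pads straighten it.

```bash
cat > go.py <<'E'
# usage: go.py x,y,z,yaw ...  (mm, deg of tool y axis) -> tool-frame shift & turn from current pose
import sys; from h import *
s=env.observe(); R=np.array(s['tool_rot']); p=np.array(s['position'])*1000
yaw=np.degrees(np.arctan2(R[1,1],R[0,1]))
print('t',round(s['time_s'],1),'tcp',p.round(1),'yaw',round(yaw,2),'w',round(s['grip_width']*1000,1),'F',np.round(s['ft_force'],1),'gf',round(s['gripper_force'],1),'j1,j6',np.round([s['q'][0],s['q'][5]],0))
for a in sys.argv[1:]:
    x,y,z,w=map(float,a.split(',')); print(a,'->',(R.T@(np.array([x,y,z])-p)).round(1),'turn',round(-((w-yaw+180)%360-180),2))
E
python3 go.py 400,250,220,40 450,-150,200,-20 462,-372,150,-36.5
```

```text
t 0.1 tcp [123.  535.8 206.1] yaw 77.06 w 85.5 F [-0.2  0.8 -0.5] gf 0.0 j1,j6 [ 65. -12.]
400,250,220,40 -> [-333.9 -216.5  -13.7] turn 37.06
450,-150,200,-20 -> [-472.2 -595.1    6.7] turn 97.06
462,-372,150,-36.5 -> [-533.6 -808.8   57. ] turn 113.56
```

drive_tool:
  series:
    - [[-0.167,-0.108,-0.01],18,0.055]
    - [[-0.334,-0.216,-0.014],37,0.055]
    - [[-0.334,-0.216,-0.014],37,0.055]
    - [[-0.334,-0.216,-0.014],37,0.055]
    - [[-0.334,-0.216,-0.014],37,0.055]
    - [[-0.334,-0.216,-0.014],37,0.055]
    - [[-0.334,-0.216,-0.014],37,0.055]
    - [[-0.334,-0.216,-0.014],37,0.055]
    - [[-0.472,-0.595,0.007],97,0.055]
    - [[-0.472,-0.595,0.007],97,0.055]
    - [[-0.472,-0.595,0.007],97,0.055]
    - [[-0.472,-0.595,0.007],97,0.055]
    - [[-0.472,-0.595,0.007],97,0.055]
    - [[-0.472,-0.595,0.007],97,0.055]
    - [[-0.472,-0.595,0.007],97,0.055]
    - [[-0.472,-0.595,0.007],97,0.055]
    - [[-0.534,-0.809,0.057],113.5,0.055]
    - [[-0.534,-0.809,0.057],113.5,0.055]
    - [[-0.534,-0.809,0.057],113.5,0.055]
    - [[-0.534,-0.809,0.057],113.5,0.055]
  newtons: 25

```text
time_s: 2.1
position: [0.4602, -0.3426, 0.1558]
tool_rot: [[0.594, 0.804, -0.0], [0.804, -0.594, 0.001], [0.0, -0.001, -1.0]]
ft_force: [0.6, -0.3, 0.6]
grip_width: 0.0548
gripper_force: 0.0
```

```bash
python3 go.py 462,-372,150,-36.5 462,-372,57,-36.5
```

```text
t 2.1 tcp [ 460.2 -342.6  155.8] yaw -36.47 w 54.8 F [ 0.6 -0.3  0.6] gf 0.0 j1,j6 [-48. -12.]
462,-372,150,-36.5 -> [-22.6  18.9   5.8] turn 0.03
462,-372,57,-36.5 -> [-22.6  18.9  98.8] turn 0.03
```

drive_tool:
  series:
    - [[-0.022,0.019,0.006],0,0.055]
    - [[-0.022,0.019,0.006],0,0.055]
    - [[-0.022,0.019,0.006],0,0.055]

```text
time_s: 2.4
position: [0.4626, -0.3694, 0.1499]
tool_rot: [[0.595, 0.804, -0.001], [0.804, -0.595, 0.001], [0.001, -0.002, -1.0]]
ft_force: [0.2, 0.2, -0.6]
grip_width: 0.0548
gripper_force: 0.0
```

```bash
python3 go.py 462,-372,57,-36.5; python3 -c "
from h import *
d=grab('scene','s1.png'); e=grab('top','t1.png')
A=cv2.resize(d['img'][200:330,70:230],None,fx=2.5,fy=2.5)[:,:,::-1]
B=cv2.resize(e['img'][240:340,390:490],None,fx=4,fy=4)[:,:,::-1]
C=np.zeros((400,800,3),np.uint8);C[:325,:400]=A;C[:,400:]=B;cv2.imwrite('pics/c1.png',C)"
```

```text
t 2.4 tcp [ 462.6 -369.4  149.9] yaw -36.48 w 54.8 F [ 0.2  0.2 -0.6] gf 0.0 j1,j6 [-50. -14.]
462,-372,57,-36.5 -> [-2.5  1.3 92.9] turn 0.02
```

View pics/c1.png

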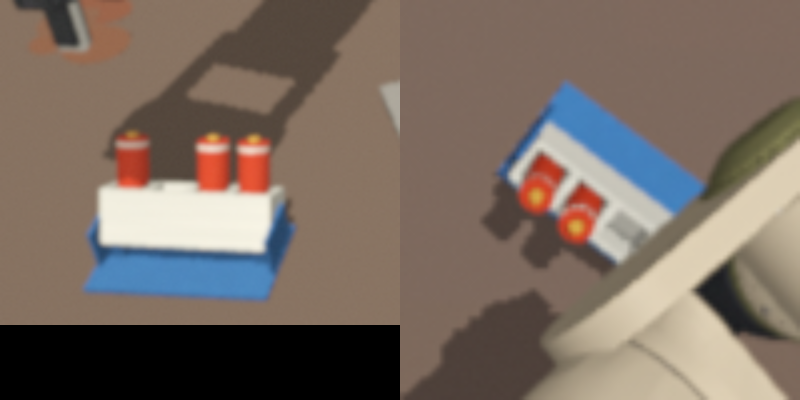

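The scene crop shows the three cells standing in the rack, with the gripper above the crop. Now I'll go down and grip the first cell.

drive_tool:
  series:
    - [[-0.002,0.001,0.04],0,0.055]
    - [[-0.002,0.001,0.075],0,0.055]
    - [[-0.002,0.001,0.092],0,0.055]
    - [[-0.002,0.001,0.092],0,0.055]
    - [[-0.002,0.001,0.092],0,0.025]
    - [[-0.002,0.001,0.092],0,0.02]
    - [[-0.002,0.001,0.092],0,0.02]
    - [[-0.002,0.001,0.092],0,0.02]
  newtons: 25

```text
time_s: 3.3
position: [0.4627, -0.372, 0.0595]
tool_rot: [[0.594, 0.805, 0.001], [0.805, -0.594, -0.001], [-0.0, 0.001, -1.0]]
ft_force: [0.5, 0.1, -0.7]
grip_width: 0.02
gripper_force: 0.0
```

```bash
python3 go.py; python3 -c "
from h import *
d=grab('scene','s2.png')
cv2.imwrite('pics/c2.png',cv2.resize(d['img'][180:330,60:220],None,fx=4,fy=4)[:,:,::-1])"
```

```text
t 3.3 tcp [ 462.7 -372.    59.5] yaw -36.43 w 20.0 F [ 0.5  0.1 -0.7] gf 0.0 j1,j6 [-50. -14.]
```

View pics/c2.png

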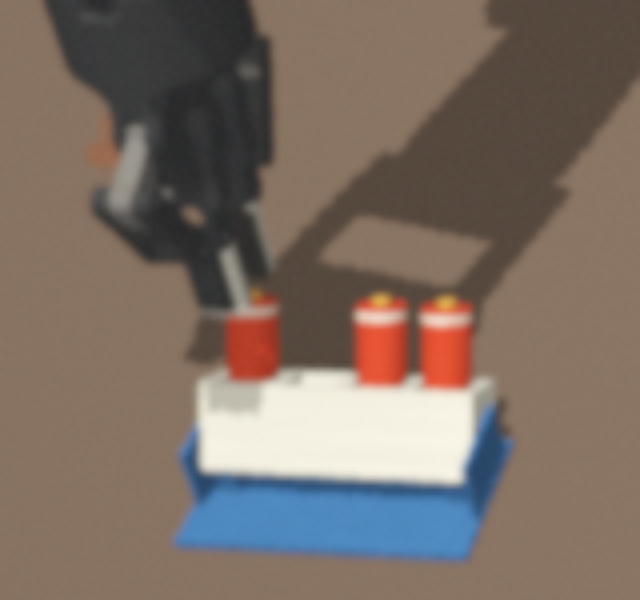

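The scene crop shows the fingers closed to the left of the cell top (finger at 220,290 against the button at 255,297), so they missed. I'll check the cell and tool positions against both views.

Run:
```python
from h import *
d=pickle.load(open('pics/s2.png.pkl','rb'));d0=pickle.load(open('pics/scene0.png.pkl','rb'))
e=pickle.load(open('pics/top0.png.pkl','rb'))
print('tcp px crop',(proj(d,[[.4627,-.372,.0595],[.4627,-.372,.0785],[.4559,-.3672,.0777]])-[60,180])*4)
hsv=cv2.cvtColor(d0['img'],cv2.COLOR_RGB2HSV); W=cloud(d0); We=cloud(e)
v,u=np.indices(hsv.shape[:2]); m=(u>90)&(u<200)&(v>245)&(v<300)&(hsv[...,0]>12)&(hsv[...,0]<35)&(hsv[...,1]>120)&(W[...,2]>.05)
n,l,s,c=cv2.connectedComponentsWithStats(m.astype(np.uint8))
for i in range(1,n):
    print(s[i,4],c[i].round(1),np.nanmean(W[l==i],0).round(4), 'ray z.0775',ray(d0,*c[i],.0765).round(4))
for p in [(423.6,288.6),(433.5,296.3),(453.7,311.5)]: print('top ray',ray(e,*p,.0775).round(4),ray(e,*p,.0775)[:2])
```

```text
tcp px crop [[249.25012618 330.82814608]
 [239.27445279 298.4068101 ]
 [246.36242771 288.20614884]]
12 [122.5 253. ] [ 0.4589 -0.3665  0.0772] ray z.0775 [ 0.4579 -0.3664  0.0765]
12 [154.9 254.8] [ 0.4964 -0.3187  0.0779] ray z.0775 [ 0.4945 -0.3184  0.0765]
12 [171.2 255.2] [ 0.512  -0.2942  0.0769] ray z.0775 [ 0.5115 -0.2941  0.0765]
top ray [ 0.5096 -0.2951  0.0775] [ 0.5095572  -0.29508932]
top ray [ 0.4914 -0.3189  0.0775] [ 0.49142866 -0.31892396]
top ray [ 0.4559 -0.3673  0.0775] [ 0.45590321 -0.36725973]
```

```bash
python3 - <<'E'
from h import *
d=pickle.load(open('pics/s2.png.pkl','rb')); W=cloud(d)
rx=np.array([.804,-.595]); ry=np.array([.595,.804]); tc=np.array([.4627,-.372])
for (a,b) in [(210,300),(210,285),(218,300),(232,270),(238,290),(256,240),(265,265),(245,330),(255,300),(245,345),(200,220),(120,200),(260,100)]:
    p=W[180+b//4,60+a//4]; q=p[:2]-tc; print((a,b),p.round(4),'rel tcp rackx %.1f racky %.1f'%(q@rx*1e3,q@ry*1e3))
E
python3 go.py
```

```text
(210, 300) [ 0.48   -0.386   0.0956] rel tcp rackx 22.3 racky -1.0
(210, 285) [ 0.4807 -0.3841  0.1042] rel tcp rackx 21.7 racky 1.0
(218, 300) [ 0.482  -0.3831  0.0956] rel tcp rackx 22.1 racky 2.5
(232, 270) [ 0.4798 -0.3728  0.1076] rel tcp rackx 14.2 racky 9.5
(238, 290) [ 0.4797 -0.3737  0.0968] rel tcp rackx 14.7 racky 8.8
(256, 240) [ 0.4593 -0.3578  0.1035] rel tcp rackx -11.2 racky 9.4
(265, 265) [ 0.4608 -0.3576  0.0908] rel tcp rackx -10.1 racky 10.5
(245, 330) [ 0.4722 -0.3747  0.0691] rel tcp rackx 9.2 racky 3.5
(255, 300) [ 0.4659 -0.3674  0.0777] rel tcp rackx -0.2 racky 5.6
(245, 345) [ 0.4724 -0.3767  0.0608] rel tcp rackx 10.6 racky 2.0
(200, 220) [ 0.4755 -0.379   0.1335] rel tcp rackx 14.5 racky 2.0
(120, 200) [ 0.515  -0.4084  0.1801] rel tcp rackx 63.7 racky 1.9
(260, 100) [ 0.4373 -0.3372  0.1587] rel tcp rackx -41.1 racky 12.8
t 3.4 tcp [ 462.7 -371.9   59.2] yaw -36.44 w 19.7 F [-0.6  0.5 -0.1] gf 0.0 j1,j6 [-50. -14.]
```

Run:
```python
from h import *
rx=np.array([.804,-.595]); ry=np.array([.595,.804])
d3=grab('scene','s3.png'); s=env.observe(); print(s['position'],s['grip_width'],s['q'],s['time_s'])
for f,tc,w in(('s1.png',(.4626,-.3694),55),('s2.png',(.4627,-.372),20),('s3.png',(.4627,-.372),20)):
    d=pickle.load(open('pics/'+f+'.pkl','rb')); W=cloud(d); I=d['img'].astype(int)
    q=W[...,:2]-np.array(tc); a=q@rx*1e3; b=q@ry*1e3
    m=(I.max(-1)<110)&(abs(b)<14)&(abs(a)<70)&(W[...,2]>.085)
    z=W[...,2][m]; k=np.argsort(z)[:12]
    print(f,m.sum(),'lowest z',z[k].round(4),'x',a[m][k].round(0),'y',b[m][k].round(0))
```

```text
[ 0.46258958 -0.37193291  0.0590345 ] 0.02000989579831828 [-5.02171134e+01  3.40390385e+01  7.93790497e+01 -9.11846042e-04
  6.65395071e+01 -1.37816373e+01] 3.4
s1.png 2779 lowest z [0.1769 0.1771 0.1784 0.1785 0.1788 0.179  0.1791 0.1792 0.1792 0.1795
 0.1797 0.1798] x [-30. -30. -30. -28. -30. -30. -27. -29. -29. -29. -28. -29.] y [-1.  1. -8.  6. -0.  5.  5. -5. -3.  4. -8. -1.]
s2.png 1941 lowest z [0.0853 0.0853 0.0855 0.0856 0.0859 0.0863 0.0873 0.0877 0.0879 0.0879
 0.0881 0.0885] x [-11. -17. -13. -10.  16. -10. -11. -11. -11. -13. -17. -10.] y [ 3. 10.  2.  2. -8.  6.  5.  2.  8.  3. 11. 10.]
s3.png 1955 lowest z [0.0852 0.0853 0.0856 0.0857 0.086  0.0861 0.0863 0.0864 0.0864 0.0871
 0.0873 0.0877] x [-11. -11. -13. -11. -13. -10. -12. -16. -12. -12. -12. -11.] y [ 9.  3. -1.  7.  1.  6.  3. 11.  5.  7.  9. 11.]
```

drive_tool:
  series:
    - [[0,0,0],0,0.02]
    - [[0,0,0],0,0.02]

```text
time_s: 3.6
position: [0.4625, -0.3719, 0.0586]
tool_rot: [[0.594, 0.804, 0.0], [0.804, -0.594, -0.0], [0.0, 0.0, -1.0]]
ft_force: [-0.1, 0.2, 0.0]
grip_width: 0.0203
gripper_force: 0.0
```

drive_tool:
  series:
    - [[0,0,-0.01],0,0.055]
    - [[0,0,-0.01],0,0.055]
    - [[0,0,-0.01],0,0.055]
    - [[0,0,-0.01],0,0.055]
    - [[0,0,0.01],0,0.055]
    - [[0,0,0.022],0,0.055]
    - [[0,0,0.022],0,0.055]
    - [[0,0,0.022],0,0.055]

```text
time_s: 4.4
position: [0.4625, -0.3719, 0.0366]
tool_rot: [[0.594, 0.805, -0.0], [0.805, -0.594, 0.0], [0.0, -0.0, -1.0]]
ft_force: [-0.4, 0.4, 0.4]
grip_width: 0.055
gripper_force: 0.0
```

Run:
```python
from h import *
d=grab('scene','s4.png'); W=cloud(d); I=d['img'].astype(int); s=env.observe(); p=np.array(s['position']);print(p,s['grip_width'],s['ft_force'])
R=np.array(s['tool_rot']); q=(W-p)@R*1e3   # tool-frame points
m=(I.max(-1)<110)&(abs(q[...,0])<15)&(abs(q[...,1])<45)&(q[...,2]>-60)&(W[...,2]>.03)
P=q[m]
for sgn in(1,-1):
    S=P[P[:,1]*sgn>0]; k=np.argsort(-S[:,2])[:300]; S=S[k]
    for t in (-25,-28,-31,-34,-38,-44):
        T=S[abs(S[:,2]-t)<1.5]; 
        if len(T): print(sgn,'z',t,len(T),'x',T[:,0].min().round(1),T[:,0].max().round(1),'y',T[:,1].min().round(1),T[:,1].max().round(1))
    print('max z',S[:6,2].round(1))
cv2.imwrite('pics/c4.png',cv2.resize(d['img'][180:330,60:220],None,fx=4,fy=4)[:,:,::-1])
```

```text
[ 0.46269951 -0.37207125  0.03701825] 0.05488831114156015 [-1.10729404  0.86845691 -0.67416014]
1 z -34 1 x -2.7 -2.7 y 37.3 37.3
1 z -38 10 x -6.2 8.5 y 38.1 40.8
1 z -44 8 x -7.1 8.0 y 36.2 41.0
max z [-34.7 -35.7 -36.3 -36.3 -36.6 -36.8]
-1 z -28 6 x -7.0 8.4 y -31.2 -29.0
-1 z -31 14 x -10.3 11.5 y -31.4 -27.2
-1 z -34 14 x -8.9 11.5 y -34.2 -25.9
-1 z -38 17 x -9.5 10.6 y -31.0 -10.5
-1 z -44 13 x -10.8 12.2 y -31.1 -27.1
max z [-27.5 -27.8 -28.  -28.  -28.7 -29.5]
```

View pics/c4.png

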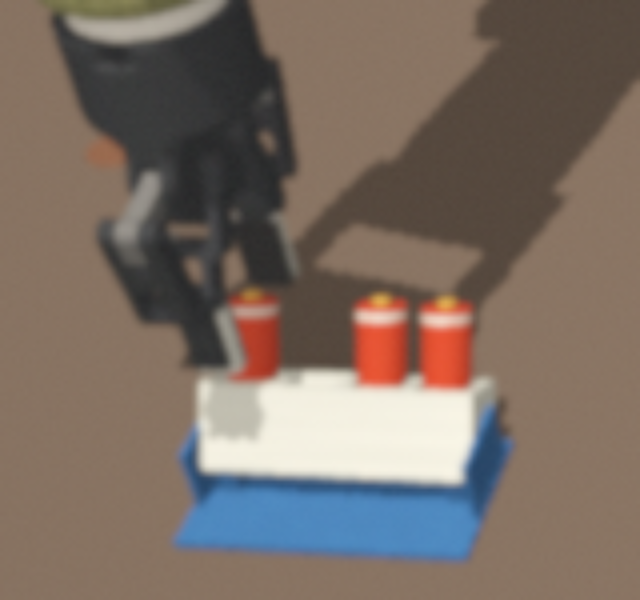

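The fingertips really end about 28 mm behind the reported TCP: they sit at z≈65 with a reading of 37. I'll steer by that offset, so I go 8 mm lower and close.

drive_tool:
  series:
    - [[0,0,0.008],0,0.055]
    - [[0,0,0.008],0,0.055]
    - [[0,0,0.008],0,0.04]
    - [[0,0,0.008],0,0.03]
    - [[0,0,0.008],0,0.02]
    - [[0,0,0.008],0,0.02]
    - [[0,0,0.008],0,0.02]
  newtons: 25

```text
time_s: 5.15
position: [0.4635, -0.3728, 0.0299]
tool_rot: [[0.594, 0.804, 0.003], [0.804, -0.594, -0.003], [-0.001, 0.004, -1.0]]
ft_force: [1.2, -0.5, 4.8]
grip_width: 0.0297
gripper_force: 22.9
```

drive_tool:
  series:
    - [[0,-0.003,-0.005],0,0.02]
    - [[0,-0.006,-0.0105],0,0.02]
    - [[0,-0.01,-0.0173],0,0.02]
    - [[0,-0.014,-0.0242],0,0.02]
    - [[0,-0.018,-0.0312],0,0.02]
    - [[0,-0.022,-0.0381],0,0.02]
    - [[0,-0.026,-0.045],0,0.02]
    - [[0,-0.026,-0.07],0,0.02]
    - [[0,-0.026,-0.11],0,0.02]
    - [[0,-0.026,-0.11],0,0.02]

```text
time_s: 6.15
position: [0.4426, -0.3576, 0.1433]
tool_rot: [[0.594, 0.805, 0.005], [0.805, -0.594, -0.006], [-0.002, 0.007, -1.0]]
ft_force: [0.7, 0.1, -0.1]
grip_width: 0.0216
gripper_force: 23.7
```

```bash
cat > held.py <<'E'
# pose of the held red cell in the tool frame (mm), from the scene view's red points
from h import *
import sys
d=grab('scene',sys.argv[1]); W=cloud(d); hsv=cv2.cvtColor(d['img'],cv2.COLOR_RGB2HSV)
s=env.observe(); p=np.array(s['position']); R=np.array(s['tool_rot']); q=(W-p)@R*1e3
m=((hsv[...,0]<9)|(hsv[...,0]>170))&(hsv[...,1]>140)&(hsv[...,2]>60)&(np.abs(q[...,:2]).max(-1)<40)&(abs(q[...,2])<90)
P=q[m]; print('w',s['grip_width'],'n',len(P))
if len(P)>5:
    print('tool z range',P[:,2].min().round(1),P[:,2].max().round(1))
    for a in range(-60,90,10):
        T=P[abs(P[:,2]-a)<5]
        if len(T)>3: print(a,len(T),'x %.1f..%.1f y %.1f..%.1f'%(T[:,0].min(),T[:,0].max(),T[:,1].min(),T[:,1].max()))
    uv=proj(d,p)[0].astype(int); u,v=uv; cv2.imwrite('pics/h_'+sys.argv[1],cv2.resize(d['img'][max(v-90,0):v+60,max(u-80,0):u+80],None,fx=3,fy=3)[:,:,::-1])
E
python3 held.py s5.png
```

```text
w 0.02197426739267644 n 277
tool z range -45.3 27.0
-40 19 x 1.9..13.2 y -9.7..6.7
-30 23 x 9.1..12.5 y -8.2..9.0
-20 50 x -6.0..13.0 y 1.2..15.3
-10 64 x -8.4..12.1 y 1.9..17.4
0 67 x -7.7..12.7 y 4.4..19.2
10 24 x -7.9..11.2 y 6.8..17.9
20 21 x -4.5..12.0 y 13.0..21.0
30 7 x -2.4..10.7 y 10.0..18.8
```

View pics/h_s5.png

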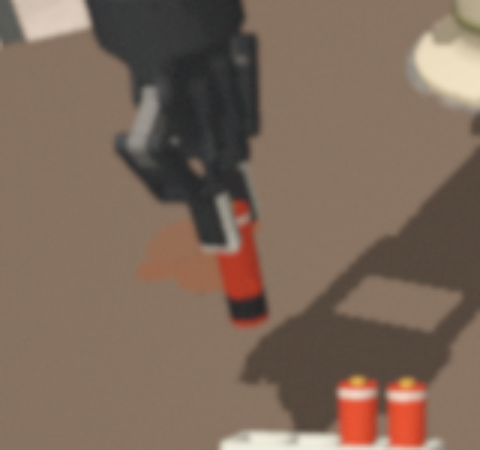

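```bash
cat >> held.py <<'E'
from scipy.optimize import least_squares
def f(a): 
    D=np.stack([a[0]+a[2]*P[:,2],a[1]+a[3]*P[:,2]],1)-P[:,:2]; n=np.array([a[2],a[3],1]);
    return np.linalg.norm(D,axis=1)-11
P=P[(P[:,2]>-25)]
r=least_squares(f,[0,5,0,0.1],loss='soft_l1',f_scale=1.5).x
print('axis x=%.1f%+.3fz  y=%.1f%+.3fz'%(r[0],r[2],r[1],r[3]),'tilt deg',np.degrees(np.hypot(r[2],r[3])).round(1),'at foot z=27: x %.1f y %.1f'%(r[0]+27*r[2],r[1]+27*r[3]))
E
python3 held.py s6.png | tail -1; python3 go.py
```

```text
axis x=0.9-0.003z  y=4.5+0.130z tilt deg 7.4 at foot z=27: x 0.8 y 8.0
t 6.2 tcp [ 441.3 -356.1  138.9] yaw -36.44 w 21.9 F [-0.5  0.8 -1.1] gf 23.7 j1,j6 [-51. -14.]
```

drive_tool:
  series:
    - [[0,0,-0.02],0,0.015]
    - [[0,0,-0.02],0,0.015]
    - [[0,0,-0.02],0,0.015]
    - [[0,0,-0.02],0,0.015]
  newtons: 70

```text
time_s: 6.65
position: [0.4411, -0.3559, 0.1571]
tool_rot: [[0.594, 0.804, -0.002], [0.804, -0.594, 0.002], [0.001, -0.003, -1.0]]
ft_force: [0.3, 0.4, -0.6]
grip_width: 0.0194
gripper_force: 66.6
```

```bash
python3 held.py s7.png | tail -1; python3 go.py
```

```text
axis x=0.8-0.017z  y=2.9+0.100z tilt deg 5.8 at foot z=27: x 0.4 y 5.6
t 6.7 tcp [ 441.2 -356.   157.3] yaw -36.44 w 19.5 F [ 0.5 -0.   0.3] gf 66.6 j1,j6 [-51. -14.]
```

Run:
```python
from h import *; from meas import rect
for f,bx in(('top0.png',(150,235,285,360)),('scene0.png',(315,130,455,250))):
    d=pickle.load(open('pics/'+f+'.pkl','rb')); W=cloud(d); v,u=np.indices(W.shape[:2]); Z=W[...,2]
    m=(u>bx[0])&(u<bx[2])&(v>bx[1])&(v<bx[3])&(abs(W[...,0]-.489)<.12)&(abs(W[...,1]-.216)<.13)
    r=m&(abs(Z-.094)<.003); print(f,'rim',r.sum(),rect(W[r]),np.median(Z[r]))
    k=m&(Z>.116)&(Z<.123); print('knob',k.sum(),rect(W[k]))
    for yaw in(16.3,):
        c,s=np.cos(np.radians(yaw)),np.sin(np.radians(yaw)); D=W[...,:2]*1e3-[485.3,215]
        X=D[...,0]*c+D[...,1]*s; Y=-D[...,0]*s+D[...,1]*c
        b=m&(Z>.042)&(Z<.05)&(abs(X)<28)&(abs(Y)<75)
        print('box top',b.sum(),'X',np.percentile(X[b],[2,50,98]).round(1),'Y',np.percentile(Y[b],[2,50,98]).round(1))
        L=m&(abs(Z-.091)<.006)&(X<-60)&(X>-95)
        for lo in(-80,-40,0,40): 
            S=r&(X<-50)&(Y>lo)&(Y<lo+40); print(lo,'near rim X',X[S].min().round(1),X[S].max().round(1),end=' ; ')
        S=r&(X>50); print('far rim X',X[S].min().round(1),X[S].max().round(1)); S=r&(abs(X)<50); print('Y',Y[S].min().round(1),Y[S].max().round(1))
```

```text
top0.png rim 1315 (array([488.9, 215.6]), array([174. , 190.4]), 16.5) 0.09360896249678055
knob 49 (array([552.4, 233.4]), array([12.5, 23.9]), 15.3)
box top 203 X [-16.5  -1.3  15.8] Y [-61.9  -2.2  60.2]
-80 near rim X -83.1 -65.3 ; -40 near rim X -83.0 -65.4 ; 0 near rim X -83.4 -65.3 ; 40 near rim X -83.3 -65.3 ; far rim X 50.4 90.9
Y -95.7 94.6
scene0.png rim 1160 (array([488.9, 216.5]), array([177.6, 195.7]), 17.0) 0.09377698821497413
knob 43 (array([553.2, 234.8]), array([13.4, 26.6]), 20.2)
box top 145 X [-16.3  -4.5  16.4] Y [-20.1  26.   62.2]
-80 near rim X -82.6 -63.4 ; -40 near rim X -84.4 -62.9 ; 0 near rim X -83.5 -62.7 ; 40 near rim X -83.5 -64.4 ; far rim X 50.7 92.9
Y -96.5 97.6
```

```bash
python3 go.py 480,-50,160,-10 467,256,160,16.4 467,256,57,16.4
```

```text
t 6.7 tcp [ 441.2 -356.   157.3] yaw -36.44 w 19.5 F [ 0.5 -0.   0.3] gf 66.6 j1,j6 [-51. -14.]
480,-50,160,-10 -> [ 269.2 -150.5   -2.2] turn -26.44
467,256,160,16.4 -> [ 507.7 -342.7   -1.7] turn -52.84
467,256,57,16.4 -> [ 507.6 -342.5  101.3] turn -52.84
```

drive_tool:
  series:
    - [[0.045,-0.025,-0.002],-4,0.015]
    - [[0.09,-0.05,-0.002],-9,0.015]
    - [[0.135,-0.075,-0.002],-13,0.015]
    - [[0.18,-0.1,-0.002],-18,0.015]
    - [[0.225,-0.125,-0.002],-22,0.015]
    - [[0.269,-0.15,-0.002],-26,0.015]
    - [[0.309,-0.182,-0.002],-31,0.015]
    - [[0.349,-0.214,-0.002],-35,0.015]
    - [[0.389,-0.246,-0.002],-40,0.015]
    - [[0.429,-0.278,-0.002],-44,0.015]
    - [[0.469,-0.31,-0.002],-49,0.015]
    - [[0.508,-0.343,-0.002],-52.8,0.015]
    - [[0.508,-0.343,-0.002],-52.8,0.015]
    - [[0.508,-0.343,-0.002],-52.8,0.015]
    - [[0.508,-0.343,-0.002],-52.8,0.015]

```text
time_s: 8.2
position: [0.4672, 0.2553, 0.16]
tool_rot: [[-0.281, 0.96, -0.001], [0.96, 0.281, -0.001], [-0.0, -0.001, -1.0]]
ft_force: [-0.6, -0.3, -0.9]
grip_width: 0.0196
gripper_force: 66.8
```

```bash
python3 held.py s8.png | tail -1; python3 go.py 467,256,57,16.4
```

```text
axis x=3.0+0.011z  y=3.6+0.109z tilt deg 6.3 at foot z=27: x 3.3 y 6.5
t 8.2 tcp [467.4 254.9 160.2] yaw 16.28 w 19.7 F [ 0.3 -0.5 -0.7] gf 66.8 j1,j6 [16. -0.]
467,256,57,16.4 -> [  1.3   0.  103.2] turn -0.12
```

View pics/h_s8.png

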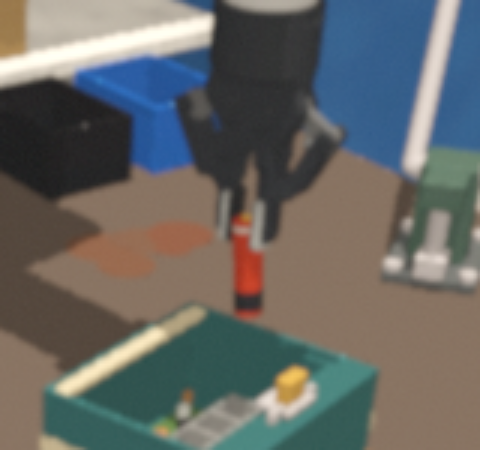

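drive_tool:
  series:
    - [[0,0,0.04],0,0.015]
    - [[0,0,0.075],0,0.015]
    - [[0,0,0.085],0,0.015]
    - [[0,0,0.092],0,0.015]
    - [[0,0,0.097],0,0.015]
    - [[0,0,0.102],0,0.015]
    - [[0,0,0.102],0,0.015]

```text
time_s: 8.95
position: [0.4676, 0.256, 0.0588]
tool_rot: [[-0.282, 0.96, 0.001], [0.96, 0.282, 0.0], [-0.0, 0.001, -1.0]]
ft_force: [0.1, -0.4, -0.8]
grip_width: 0.0192
gripper_force: 66.9
```

```bash
python3 held.py s9.png | tail -1; python3 go.py 467,256,57,16.4
```

```text
axis x=2.1-0.017z  y=3.5+0.136z tilt deg 7.8 at foot z=27: x 1.6 y 7.1
t 9.0 tcp [467.6 256.1  59. ] yaw 16.36 w 19.7 F [-0.3  0.1 -0.9] gf 66.9 j1,j6 [16. -0.]
467,256,57,16.4 -> [ 0.1 -0.6  2. ] turn -0.04
```

View pics/h_s9.png

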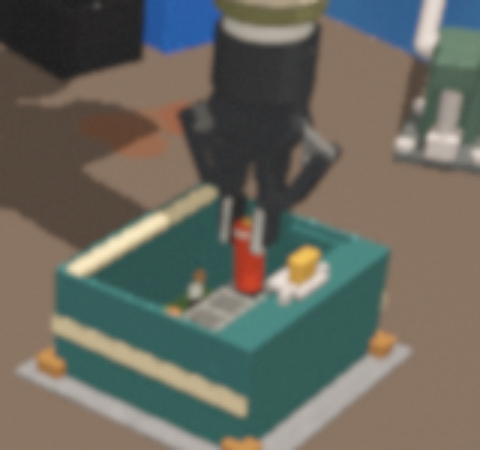

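No contact force, and the cell's foot is inside the box at (248,290). I'll lower it further, release and retreat.

drive_tool:
  series:
    - [[0,0,0.008],0,0.015]
    - [[0,0,0.015],0,0.015]
    - [[0,0,0.015],0,0.03]
    - [[0,0,0.015],0,0.04]
    - [[0,0,0.015],0,0.045]
    - [[0,0,0.015],0,0.045]
    - [[0,0,-0.03],0,0.045]
    - [[0,0,-0.075],0,0.045]
    - [[0,0,-0.1],0,0.045]
    - [[0,-0.1,-0.12],0,0.045]
    - [[0,-0.15,-0.12],0,0.045]
    - [[0,-0.2,-0.12],0,0.045]
    - [[0,-0.2,-0.12],0,0.045]

```text
time_s: 10.3
position: [0.2749, 0.1995, 0.1786]
tool_rot: [[-0.282, 0.959, 0.001], [0.959, 0.282, 0.0], [-0.0, 0.001, -1.0]]
ft_force: [0.1, 0.5, -0.1]
grip_width: 0.0452
gripper_force: 0.0
```

```bash
cat > wells.py <<'E'
# red cells standing in the radio, in radio frame mm
from h import *; import sys
d=grab('top',sys.argv[1]); W=cloud(d); hsv=cv2.cvtColor(d['img'],cv2.COLOR_RGB2HSV)
c,s=np.cos(np.radians(16.4)),np.sin(np.radians(16.4)); D=W[...,:2]*1e3-[485.2,214.9]
X=D[...,0]*c+D[...,1]*s; Y=-D[...,0]*s+D[...,1]*c; Z=W[...,2]*1e3
m=(abs(X)<40)&(abs(Y)<80)&(Z>55)&(Z<110)&(hsv[...,1]>140)
n,l,st,ct=cv2.connectedComponentsWithStats(m.astype(np.uint8))
for i in range(1,n):
    if st[i,4]>15: k=l==i; T=k&(Z>np.median(Z[k])-4); print(st[i,4],'X %.1f Y %.1f'%(X[T].mean(),Y[T].mean()),'z',Z[k].min().round(),np.median(Z[k]).round(1),Z[k].max().round(1))
E
python3 wells.py t10.png; python3 go.py
```

```text
61 X 0.6 Y 44.6 z 55.0 76.5 83.5
t 10.3 tcp [267.3 197.9 178. ] yaw 16.45 w 45.0 F [-7.9 -0.2 -0.7] gf 0.0 j1,j6 [16. -1.]
```

```bash
python3 go.py 420,-50,170,-10 498,-323.5,90,-36.5 498,-323.5,29,-36.5
```

```text
t 10.3 tcp [267.3 197.9 178. ] yaw 16.45 w 45.0 F [-7.9 -0.2 -0.7] gf 0.0 j1,j6 [16. -1.]
420,-50,170,-10 -> [-281.    76.3    7.6] turn 26.45
498,-323.5,90,-36.5 -> [-565.4   74.    87.6] turn 52.95
498,-323.5,29,-36.5 -> [-565.4   74.3  148.6] turn 52.95
```

drive_tool:
  series:
    - [[-0.05,0.013,0.0],4,0.055]
    - [[-0.1,0.026,0.0],9,0.055]
    - [[-0.145,0.039,0.0],13,0.055]
    - [[-0.19,0.052,0.0],18,0.055]
    - [[-0.235,0.064,0.004],22,0.055]
    - [[-0.281,0.076,0.008],26,0.055]
    - [[-0.328,0.076,0.02],31,0.055]
    - [[-0.375,0.076,0.03],35,0.055]
    - [[-0.422,0.075,0.05],40,0.055]
    - [[-0.47,0.075,0.06],44,0.055]
    - [[-0.517,0.074,0.075],49,0.055]
    - [[-0.565,0.074,0.088],53,0.055]
    - [[-0.565,0.074,0.088],53,0.055]
    - [[-0.565,0.074,0.088],53,0.055]
    - [[-0.565,0.074,0.088],53,0.055]
    - [[-0.565,0.074,0.088],53,0.055]
  newtons: 25

```text
time_s: 11.95
position: [0.5071, -0.3202, 0.0913]
tool_rot: [[0.596, 0.803, 0.001], [0.803, -0.596, -0.001], [-0.0, 0.001, -1.0]]
ft_force: [0.4, 0.5, -0.3]
grip_width: 0.0552
gripper_force: 0.0
```

```bash
python3 go.py 498,-323.5,29,-36.5
```

```text
t 11.9 tcp [ 507.1 -320.2   91.3] yaw -36.55 w 55.2 F [ 0.4  0.5 -0.3] gf 0.0 j1,j6 [-44.  -7.]
498,-323.5,29,-36.5 -> [-8.1 -5.4 62.3] turn -0.05
```

Descend, grip, draw out along the axis, and tighten, all in one series.

drive_tool:
  series:
    - [[-0.008,-0.0054,0.0],0,0.055]
    - [[-0.008,-0.0054,0.03],0,0.055]
    - [[-0.008,-0.0054,0.055],0,0.055]
    - [[-0.008,-0.0054,0.062],0,0.055]
    - [[-0.008,-0.0054,0.062],0,0.055]
    - [[-0.008,-0.0054,0.062],0,0.035]
    - [[-0.008,-0.0054,0.062],0,0.025]
    - [[-0.008,-0.0054,0.062],0,0.02]
    - [[-0.008,-0.0054,0.062],0,0.02]
    - [[-0.008,-0.0054,0.062],0,0.02]
  newtons: 25

```text
time_s: 12.95
position: [0.4985, -0.325, 0.0301]
tool_rot: [[0.597, 0.803, 0.002], [0.803, -0.597, -0.002], [-0.0, 0.003, -1.0]]
ft_force: [-0.3, 0.8, 5.7]
grip_width: 0.0296
gripper_force: 22.9
```

drive_tool:
  series:
    - [[0,-0.003,-0.005],0,0.02]
    - [[0,-0.006,-0.0105],0,0.02]
    - [[0,-0.01,-0.0173],0,0.02]
    - [[0,-0.014,-0.0242],0,0.02]
    - [[0,-0.018,-0.0312],0,0.02]
    - [[0,-0.022,-0.0381],0,0.02]
    - [[0,-0.026,-0.045],0,0.02]
    - [[0,-0.026,-0.07],0,0.02]
    - [[0,-0.026,-0.11],0,0.02]
    - [[0,-0.026,-0.13],0,0.015]
    - [[0,-0.026,-0.13],0,0.015]

```text
time_s: 14.05
position: [0.4775, -0.3093, 0.1615]
tool_rot: [[0.597, 0.802, 0.003], [0.802, -0.597, -0.003], [-0.001, 0.005, -1.0]]
ft_force: [0.0, -0.5, -1.4]
grip_width: 0.0216
gripper_force: 23.7
```

drive_tool:
  series:
    - [[0,0,0],0,0.015]
    - [[0,0,0],0,0.015]
    - [[0,0,0],0,0.015]
  newtons: 70

```text
time_s: 14.35
position: [0.4765, -0.3085, 0.1573]
tool_rot: [[0.597, 0.802, -0.002], [0.802, -0.597, 0.002], [0.0, -0.003, -1.0]]
ft_force: [0.1, 0.1, -0.1]
grip_width: 0.0199
gripper_force: 66.6
```

```bash
python3 held.py s11.png | tail -1; python3 go.py 480,-50,160,-10 475,227,160,16.4
```

```text
axis x=3.9+0.280z  y=3.3+0.208z tilt deg 20.0 at foot z=27: x 11.5 y 8.9
t 14.4 tcp [ 476.6 -308.6  157.5] yaw -36.64 w 19.6 F [-0.3 -0.1 -0.4] gf 66.6 j1,j6 [-45.  -8.]
480,-50,160,-10 -> [ 209.5 -151.6   -2.2] turn -26.64
475,227,160,16.4 -> [ 428.8 -320.9   -1.7] turn -53.04
```

drive_tool:
  series:
    - [[0.035,-0.025,-0.002],-4,0.015]
    - [[0.07,-0.05,-0.002],-9,0.015]
    - [[0.105,-0.075,-0.002],-13,0.015]
    - [[0.14,-0.1,-0.002],-18,0.015]
    - [[0.175,-0.125,-0.002],-22,0.015]
    - [[0.21,-0.15,-0.002],-26,0.015]
    - [[0.246,-0.178,-0.002],-31,0.015]
    - [[0.283,-0.206,-0.002],-35,0.015]
    - [[0.319,-0.234,-0.002],-40,0.015]
    - [[0.356,-0.263,-0.002],-44,0.015]
    - [[0.392,-0.292,-0.002],-49,0.015]
    - [[0.428,-0.321,-0.002],-53,0.015]
    - [[0.428,-0.321,-0.002],-53,0.015]
    - [[0.428,-0.321,-0.002],-53,0.015]
    - [[0.428,-0.321,-0.002],-53,0.015]

```text
time_s: 15.9
position: [0.4748, 0.2253, 0.1602]
tool_rot: [[-0.28, 0.96, -0.001], [0.96, 0.28, -0.0], [-0.0, -0.001, -1.0]]
ft_force: [-0.2, 0.3, -0.4]
grip_width: 0.0193
gripper_force: 66.8
```

```bash
sed -i 's/abs(q\[...,2\])<90/abs(q[...,2])<45/' held.py; python3 held.py s12.png | tail -1; python3 go.py 475.7,225.9,160,16.4
```

```text
axis x=3.1-0.028z  y=3.6+0.124z tilt deg 7.3 at foot z=27: x 2.3 y 6.9
t 15.9 tcp [474.9 225.  160.3] yaw 16.25 w 19.5 F [-0.2 -0.5 -1. ] gf 66.8 j1,j6 [12. -4.]
475.7,225.9,160,16.4 -> [0.7 1.  0.3] turn -0.15
```

drive_tool:
  series:
    - [[0.001,0.001,0.04],0,0.015]
    - [[0.001,0.001,0.075],0,0.015]
    - [[0.001,0.001,0.085],0,0.015]
    - [[0.001,0.001,0.092],0,0.015]
    - [[0.001,0.001,0.097],0,0.015]
    - [[0.001,0.001,0.102],0,0.015]
    - [[0.001,0.001,0.102],0,0.015]

```text
time_s: 16.65
position: [0.4757, 0.2273, 0.0588]
tool_rot: [[-0.282, 0.96, 0.001], [0.96, 0.282, 0.0], [-0.0, 0.001, -1.0]]
ft_force: [0.2, -0.1, -1.5]
grip_width: 0.0198
gripper_force: 66.9
```

```bash
python3 held.py s13.png | tail -1; python3 go.py 476,227.2,57,16.4
```

```text
axis x=7.9+0.158z  y=6.9+0.244z tilt deg 16.7 at foot z=27: x 12.2 y 13.5
t 16.7 tcp [475.9 227.4  59. ] yaw 16.36 w 19.5 F [ 0.3 -0.3 -1.2] gf 66.9 j1,j6 [13. -4.]
476,227.2,57,16.4 -> [-0.3  0.1  2. ] turn -0.04
```

drive_tool:
  series:
    - [[0,0,0.008],0,0.015]
    - [[0,0,0.015],0,0.015]
    - [[0,0,0.015],0,0.03]
    - [[0,0,0.015],0,0.04]
    - [[0,0,0.015],0,0.045]
    - [[0,0,0.015],0,0.045]
    - [[0,0,-0.03],0,0.045]
    - [[0,0,-0.075],0,0.045]
    - [[0,0,-0.1],0,0.045]
    - [[-0.05,-0.05,-0.12],0,0.045]
    - [[-0.1,-0.1,-0.12],0,0.045]
    - [[-0.15,-0.13,-0.12],0,0.045]
    - [[-0.18,-0.13,-0.12],0,0.045]
    - [[-0.18,-0.13,-0.12],0,0.045]

```text
time_s: 18.1
position: [0.4006, 0.0156, 0.1791]
tool_rot: [[-0.28, 0.96, 0.001], [0.96, 0.28, -0.001], [-0.001, 0.001, -1.0]]
ft_force: [0.1, -0.6, 0.8]
grip_width: 0.0449
gripper_force: 0.0
```

```bash
python3 wells.py t14.png; python3 go.py 480,-120,150,-10 516.4,-300.4,91,-36.5
```

```text
70 X 0.7 Y 15.5 z 57.0 76.9 83.2
62 X 0.5 Y 44.2 z 55.0 77.1 84.0
t 18.1 tcp [400.9  13.6 179. ] yaw 16.19 w 44.8 F [ 1.7 -0.4  0.1] gf 0.0 j1,j6 [-15. -31.]
480,-120,150,-10 -> [-150.3   38.7   29.4] turn 26.19
516.4,-300.4,91,-36.5 -> [-333.5   23.3   88.7] turn 52.69
```

drive_tool:
  series:
    - [[-0.04,0.01,0.0],5,0.055]
    - [[-0.08,0.02,0.01],11,0.055]
    - [[-0.115,0.03,0.02],18,0.055]
    - [[-0.15,0.038,0.029],26,0.055]
    - [[-0.195,0.036,0.04],33,0.055]
    - [[-0.24,0.033,0.05],39,0.055]
    - [[-0.285,0.028,0.07],46,0.055]
    - [[-0.334,0.023,0.088],52.7,0.055]
    - [[-0.334,0.023,0.088],52.7,0.055]
    - [[-0.334,0.023,0.088],52.7,0.055]
    - [[-0.334,0.023,0.088],52.7,0.055]
  newtons: 25

```text
time_s: 19.25
position: [0.5177, -0.295, 0.091]
tool_rot: [[0.591, 0.806, 0.0], [0.806, -0.591, 0.0], [0.0, 0.0, -1.0]]
ft_force: [-0.2, 0.8, -0.3]
grip_width: 0.0548
gripper_force: 0.0
```

```bash
python3 go.py 516.4,-299.6,29,-36.5
```

```text
t 19.2 tcp [ 517.7 -295.    91. ] yaw -36.26 w 54.8 F [-0.2  0.8 -0.3] gf 0.0 j1,j6 [-41.  -5.]
516.4,-299.6,29,-36.5 -> [-4.4  1.7 62. ] turn 0.24
```

drive_tool:
  series:
    - [[-0.0035,0.0015,0.0],0.2,0.055]
    - [[-0.0035,0.0015,0.03],0.2,0.055]
    - [[-0.0035,0.0015,0.055],0.2,0.055]
    - [[-0.0035,0.0015,0.062],0.2,0.055]
    - [[-0.0035,0.0015,0.062],0.2,0.055]
    - [[-0.0035,0.0015,0.062],0.2,0.035]
    - [[-0.0035,0.0015,0.062],0.2,0.025]
    - [[-0.0035,0.0015,0.062],0.2,0.02]
    - [[-0.0035,0.0015,0.062],0.2,0.02]
    - [[-0.0035,0.0015,0.062],0.2,0.02]
  newtons: 25

```text
time_s: 20.25
position: [0.5175, -0.3002, 0.0303]
tool_rot: [[0.595, 0.804, 0.003], [0.804, -0.595, -0.002], [-0.0, 0.003, -1.0]]
ft_force: [0.5, 0.2, 6.0]
grip_width: 0.0296
gripper_force: 22.3
```

drive_tool:
  series:
    - [[0,-0.003,-0.005],0,0.02]
    - [[0,-0.006,-0.0105],0,0.02]
    - [[0,-0.01,-0.0173],0,0.02]
    - [[0,-0.014,-0.0242],0,0.02]
    - [[0,-0.018,-0.0312],0,0.02]
    - [[0,-0.022,-0.0381],0,0.02]
    - [[0,-0.026,-0.045],0,0.02]
    - [[0,-0.026,-0.07],0,0.02]
    - [[0,-0.026,-0.11],0,0.02]
    - [[0,-0.026,-0.13],0,0.015]
    - [[0,-0.026,-0.13],0,0.015]

```text
time_s: 21.35
position: [0.4965, -0.2846, 0.1617]
tool_rot: [[0.595, 0.804, 0.004], [0.804, -0.595, -0.003], [-0.001, 0.005, -1.0]]
ft_force: [-0.2, -0.7, -1.3]
grip_width: 0.0214
gripper_force: 23.8
```

drive_tool:
  series:
    - [[0,0,0],0,0.015]
    - [[0,0,0],0,0.015]
    - [[0,0,0],0,0.015]
  newtons: 70

```text
time_s: 21.65
position: [0.4954, -0.2838, 0.1573]
tool_rot: [[0.595, 0.803, -0.002], [0.803, -0.595, 0.002], [0.0, -0.003, -1.0]]
ft_force: [0.0, 0.0, -1.3]
grip_width: 0.0196
gripper_force: 66.7
```

```bash
python3 held.py s15.png | tail -1; python3 go.py 490,-50,160,-10 484.4,197.5,160,16.4
```

```text
axis x=0.7+0.004z  y=2.8+0.104z tilt deg 6.0 at foot z=27: x 0.8 y 5.6
t 21.7 tcp [ 495.5 -283.9  157.5] yaw -36.54 w 19.4 F [ 0.3  0.  -0.6] gf 66.7 j1,j6 [-42.  -5.]
490,-50,160,-10 -> [ 184.7 -143.7   -2.2] turn -26.54
484.4,197.5,160,16.4 -> [ 380.2 -295.6   -1.8] turn -52.94
```

drive_tool:
  series:
    - [[0.037,-0.029,-0.002],-5,0.015]
    - [[0.074,-0.058,-0.002],-10,0.015]
    - [[0.111,-0.087,-0.002],-16,0.015]
    - [[0.148,-0.116,-0.002],-21,0.015]
    - [[0.185,-0.144,-0.002],-26,0.015]
    - [[0.218,-0.169,-0.002],-31,0.015]
    - [[0.25,-0.194,-0.002],-35,0.015]
    - [[0.283,-0.219,-0.002],-40,0.015]
    - [[0.315,-0.245,-0.002],-44,0.015]
    - [[0.348,-0.271,-0.002],-49,0.015]
    - [[0.38,-0.296,-0.002],-53,0.015]
    - [[0.38,-0.296,-0.002],-53,0.015]
    - [[0.38,-0.296,-0.002],-53,0.015]
    - [[0.38,-0.296,-0.002],-53,0.015]
    - [[0.38,-0.296,-0.002],-53,0.015]

```text
time_s: 23.2
position: [0.4844, 0.1963, 0.1604]
tool_rot: [[-0.282, 0.96, -0.0], [0.96, 0.282, -0.0], [-0.0, -0.0, -1.0]]
ft_force: [-0.2, -0.9, -0.4]
grip_width: 0.0192
gripper_force: 66.9
```

```bash
python3 held.py s16.png | tail -1; python3 go.py 484.4,198.4,57,16.4
```

```text
axis x=1.9-0.006z  y=3.2+0.098z tilt deg 5.6 at foot z=27: x 1.8 y 5.8
t 23.2 tcp [484.4 196.4 160.5] yaw 16.36 w 19.3 F [-0.  -0.6 -1. ] gf 66.9 j1,j6 [ 9. -7.]
484.4,198.4,57,16.4 -> [  2.    0.6 103.5] turn -0.04
```

drive_tool:
  series:
    - [[0.002,0.0005,0.04],0,0.015]
    - [[0.002,0.0005,0.075],0,0.015]
    - [[0.002,0.0005,0.085],0,0.015]
    - [[0.002,0.0005,0.092],0,0.015]
    - [[0.002,0.0005,0.097],0,0.015]
    - [[0.002,0.0005,0.102],0,0.015]
    - [[0.002,0.0005,0.11],0,0.015]
    - [[0.002,0.0005,0.117],0,0.015]

```text
time_s: 24.05
position: [0.4845, 0.1995, 0.0434]
tool_rot: [[-0.283, 0.959, 0.001], [0.959, 0.283, 0.0], [-0.0, 0.001, -1.0]]
ft_force: [0.0, -0.6, -0.6]
grip_width: 0.0194
gripper_force: 67.1
```

drive_tool:
  series:
    - [[0,0,0],0,0.03]
    - [[0,0,0],0,0.04]
    - [[0,0,0],0,0.045]
    - [[0,0,0],0,0.045]
    - [[0,0,-0.045],0,0.045]
    - [[0,0,-0.09],0,0.045]
    - [[0,0,-0.115],0,0.045]
    - [[0,-0.05,-0.12],0,0.045]
    - [[0,-0.1,-0.12],0,0.045]
    - [[0,-0.15,-0.12],0,0.045]
    - [[0,-0.19,-0.12],0,0.045]
    - [[0,-0.19,-0.12],0,0.045]

```text
time_s: 25.25
position: [0.2976, 0.145, 0.1635]
tool_rot: [[-0.283, 0.959, -0.001], [0.959, 0.283, -0.0], [0.0, -0.001, -1.0]]
ft_force: [0.8, 1.1, -0.0]
grip_width: 0.0446
gripper_force: 0.0
```

```bash
python3 wells.py t17.png; python3 go.py 552.6,233.8,140,16.4
python3 - <<'E'
from h import *; from meas import rect
d=pickle.load(open('pics/t17.png.pkl','rb')); W=cloud(d); Z=W[...,2]
m=(abs(W[...,0]-.5)<.09)&(abs(W[...,1]+.1)<.12)
p=m&(Z>.010)&(Z<.019); r=m&(Z>.038)&(Z<.05); print('panel',rect(W[p]),'rib',rect(W[r]),r.sum())
k=(abs(W[...,0]-.55)<.04)&(abs(W[...,1]-.234)<.04)&(Z>.116)&(Z<.124); print('knob',rect(W[k]),k.sum())
E
```

```text
66 X 0.2 Y -15.1 z 55.0 77.4 82.9
69 X 0.6 Y 15.8 z 56.0 75.4 83.7
60 X 0.5 Y 44.1 z 59.0 77.3 84.2
t 25.3 tcp [300.5 145.3 164. ] yaw 16.44 w 45.1 F [0.5 0.7 0.4] gf 0.0 j1,j6 [  5. -11.]
552.6,233.8,140,16.4 -> [ 13.5 266.8  24.4] turn 0.04
panel (array([486. , -57.5]), array([155.2, 126.9]), 89.0) rib (array([496.8, -49.9]), array([62.7, 13.8]), 88.5) 134
knob (array([552.1, 234.3]), array([12.4, 23.1]), 18.9) 48
```

All three cells stand in their wells, tops at about 77. The back has been knocked to about (497,-50). Next is the catch.

drive_tool:
  series:
    - [[0.002,0.045,0.0],0,0.045]
    - [[0.004,0.09,0.0],0,0.045]
    - [[0.007,0.135,0.0],0,0.045]
    - [[0.01,0.18,0.0],0,0.045]
    - [[0.012,0.225,0.0],0,0.045]
    - [[0.0135,0.266,0.0],0,0.045]
    - [[0.0135,0.266,0.024],0,0.045]
    - [[0.0135,0.266,0.05],0,0.045]
    - [[0.0135,0.266,0.05],0,0.045]
    - [[0.0135,0.266,0.05],0,0.045]
  newtons: 20

```text
time_s: 26.3
position: [0.5539, 0.2341, 0.1138]
tool_rot: [[-0.283, 0.959, 0.0], [0.959, 0.283, 0.0], [-0.0, 0.0, -1.0]]
ft_force: [0.5, 0.3, 2.0]
grip_width: 0.0448
gripper_force: 0.0
```

```bash
python3 go.py 552.6,234,78,16.4
python3 - <<'E'
from h import *
d=grab('scene','s18.png'); W=cloud(d); I=d['img'].astype(int); s=env.observe(); p=np.array(s['position']); R=np.array(s['tool_rot']); q=(W-p)@R*1e3
m=(I.max(-1)<110)&(abs(q[...,0])<15)&(abs(q[...,1])<45)&(q[...,2]>-60)&(W[...,2]>.1)
print('tips',np.sort(q[m][:,2])[-8:].round(1))
E
```

```text
t 26.3 tcp [553.9 234.1 113.8] yaw 16.47 w 44.8 F [0.5 0.3 2. ] gf 0.0 j1,j6 [12. -5.]
552.6,234,78,16.4 -> [ 0.2 -1.3 35.8] turn 0.07
tips [-29.2 -29.1 -29.  -28.7 -28.5 -28.  -26.  -25.7]
```

drive_tool:
  series:
    - [[0,-0.001,0.02],0,0.045]
    - [[0,-0.001,0.034],0,0.045]
    - [[0,-0.001,0.034],0,0.02]
    - [[0,-0.001,0.034],0,0.008]
    - [[0,-0.001,0.034],0,0.008]
    - [[0,-0.001,0.034],0,0.008]
    - [[0,0.003,0.034],0,0.008]
    - [[0,0.006,0.034],0,0.008]
    - [[0,0.009,0.034],0,0.008]
    - [[0,0.011,0.034],0,0.008]
    - [[0,0.011,0.034],0,0.008]

```text
time_s: 27.45
position: [0.5628, 0.2367, 0.0812]
tool_rot: [[-0.284, 0.959, -0.002], [0.959, 0.284, -0.001], [-0.0, -0.002, -1.0]]
ft_force: [-8.6, -3.3, 11.8]
grip_width: 0.011
gripper_force: 26.9
```

drive_tool:
  series:
    - [[0,0,0],0,0.03]
    - [[0,0,0],0,0.045]
    - [[0,0,0],0,0.045]
    - [[0,0,-0.04],0,0.045]
    - [[0,0,-0.08],0,0.07]
    - [[-0.05,-0.02,-0.09],0,0.085]
    - [[-0.1,-0.04,-0.09],0,0.085]
    - [[-0.15,-0.06,-0.09],0,0.085]
    - [[-0.15,-0.06,-0.09],0,0.085]
    - [[-0.15,-0.06,-0.09],0,0.085]

```text
time_s: 28.45
position: [0.5488, 0.0746, 0.1696]
tool_rot: [[-0.281, 0.96, 0.0], [0.96, 0.281, 0.0], [0.0, 0.0, -1.0]]
ft_force: [0.6, 0.5, 0.5]
grip_width: 0.0847
gripper_force: 0.0
```

```bash
cat > back.py <<'E'
from h import *; from meas import rect; import sys
d=grab('top',sys.argv[1]); W=cloud(d); Z=W[...,2]
m=(abs(W[...,0]-.5)<.10)&(abs(W[...,1]+.05)<.14)
p=m&(Z>.010)&(Z<.019); r=m&(Z>.038)&(Z<.05); print('panel',rect(W[p]),'rib',rect(W[r]),r.sum())
D=W[...,:2]*1e3-[485.2,214.9]; c,s=np.cos(np.radians(16.4)),np.sin(np.radians(16.4)); X=D[...,0]*c+D[...,1]*s; Y=-D[...,0]*s+D[...,1]*c
k=(X>55)&(X<100)&(abs(Y)<30)&(Z>.115)&(Z<.125); print('knob n',k.sum(),X[k].mean().round(1),Y[k].mean().round(1))
E
python3 back.py t19.png; python3 go.py
```

```text
panel (array([485.9, -49.1]), array([171.8, 126.2]), 87.9) rib (array([496.8, -49.8]), array([62.6, 13.6]), 88.3) 130
knob n 48 79.1 -0.0
t 28.5 tcp [548.9  76.1 169.6] yaw 16.39 w 84.5 F [ 0.4  0.9 -1.1] gf 0.0 j1,j6 [ -4. -21.]
```

```bash
python3 go.py 496.8,-49.8,110,88.3
```

```text
t 28.5 tcp [548.9  76.1 169.6] yaw 16.39 w 84.5 F [ 0.4  0.9 -1.1] gf 0.0 j1,j6 [ -4. -21.]
496.8,-49.8,110,88.3 -> [-106.1  -85.5   59.5] turn -71.91
```

drive_tool:
  series:
    - [[-0.035,-0.028,0.02],-8,0.085]
    - [[-0.07,-0.056,0.04],-16,0.085]
    - [[-0.106,-0.0855,0.0595],-24,0.085]
    - [[-0.106,-0.0855,0.0595],-32,0.085]
    - [[-0.106,-0.0855,0.0595],-40,0.085]
    - [[-0.106,-0.0855,0.0595],-48,0.085]
    - [[-0.106,-0.0855,0.0595],-56,0.085]
    - [[-0.106,-0.0855,0.0595],-64,0.085]
    - [[-0.106,-0.0855,0.0595],-71.9,0.085]
    - [[-0.106,-0.0855,0.0595],-71.9,0.085]
    - [[-0.106,-0.0855,0.0595],-71.9,0.085]

```text
time_s: 29.6
position: [0.4971, -0.0487, 0.1099]
tool_rot: [[-1.0, 0.031, 0.0], [0.031, 1.0, 0.0], [-0.0, 0.0, -1.0]]
ft_force: [-0.3, -0.5, 0.0]
grip_width: 0.0848
gripper_force: 0.0
```

```bash
python3 - <<'E'
from h import *; from meas import rect
d=grab('scene','s20.png'); W=cloud(d); I=d['img'].astype(int); s=env.observe(); p=np.array(s['position']); R=np.array(s['tool_rot']); q=(W-p)@R*1e3
m=(I.max(-1)<110)&(abs(q[...,0])<15)&(abs(q[...,1])<60)&(q[...,2]>-60)&(W[...,2]>.06)
for sg in(1,-1):
    P=q[m&(q[...,1]*sg>0)]; P=P[np.argsort(P[:,2])[-60:]]; print('tips',P[-6:,2].round(1),'y',P[:,1].min().round(1),P[:,1].max().round(1),'x',P[:,0].min().round(1),P[:,0].max().round(1))
Z=W[...,2]; r=(abs(W[...,0]-.497)<.05)&(abs(W[...,1]+.05)<.06)&(Z>.039)&(Z<.047); print('rib',r.sum(),rect(W[r]),np.median(Z[r]))
u,v=proj(d,[.497,-.05,.06])[0].astype(int); cv2.imwrite('pics/c20.png',cv2.resize(d['img'][v-75:v+75,u-80:u+80],None,fx=3,fy=3)[:,:,::-1])
E
python3 go.py 496.8,-49.8,5,88.3
```

```text
tips [-39.7 -39.2 -38.8 -38.1 -37.9 -37.7] y 42.0 57.9 x -11.0 14.0
tips [-45.1 -45.1 -45.  -44.8 -44.1 -38.6] y -56.0 -41.1 x -11.1 8.7
rib 149 (array([498.3, -48.7]), array([64.3, 16.8]), 88.8) 0.04224350986688638
t 29.6 tcp [497.1 -48.9 110. ] yaw 88.24 w 85.1 F [-0.  -0.3  0.2] gf 0.0 j1,j6 [ -19. -107.]
496.8,-49.8,5,88.3 -> [  0.2  -0.9 105. ] turn -0.06
```

View pics/c20.png

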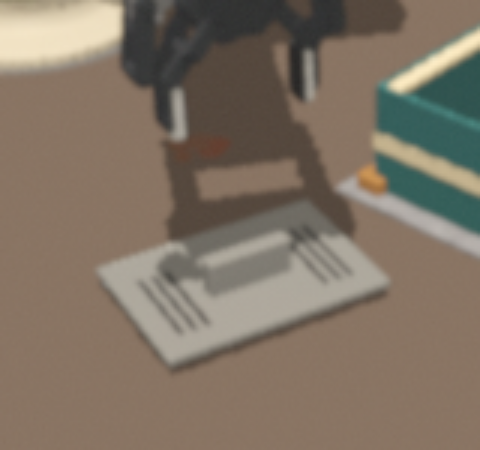

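The open fingers straddle the rib at (250,265), centred. I'll descend and grip the rib by its ends.

drive_tool:
  series:
    - [[0,0,0.04],0,0.085]
    - [[0,0,0.08],0,0.085]
    - [[0,0,0.105],0,0.085]
    - [[0,0,0.112],0,0.085]
    - [[0,0,0.112],0,0.085]
    - [[0,0,0.112],0,0.07]
    - [[0,0,0.112],0,0.055]
    - [[0,0,0.112],0,0.055]
    - [[0,0,0.112],0,0.055]
  newtons: 30

```text
time_s: 30.55
position: [0.4977, -0.05, -0.0005]
tool_rot: [[-1.0, 0.029, 0.003], [0.029, 1.0, -0.001], [-0.003, -0.001, -1.0]]
ft_force: [-0.8, -0.1, 7.0]
grip_width: 0.0629
gripper_force: 33.2
```

drive_tool:
  series:
    - [[0,0,-0.02],0,0.055]
    - [[0,0,-0.05],0,0.055]
    - [[0,0,-0.1],0,0.055]
    - [[0,0,-0.15],0,0.055]
    - [[0,0,-0.17],0,0.055]
    - [[0,0,-0.17],0,0.055]
    - [[0,0,-0.17],0,0.055]

```text
time_s: 31.25
position: [0.4961, -0.0495, 0.1672]
tool_rot: [[-1.0, 0.029, -0.001], [0.029, 1.0, 0.0], [0.001, 0.0, -1.0]]
ft_force: [0.5, 0.5, -3.7]
grip_width: 0.0627
gripper_force: 35.7
```

```bash
cat > bheld.py <<'E'
# panel plane & far edge in tool frame from scene view
from h import *; import sys
d=grab('scene',sys.argv[1]); W=cloud(d); I=d['img'].astype(int); s=env.observe(); p=np.array(s['position']); R=np.array(s['tool_rot'])
B=np.stack([-R[:,0],R[:,1],[0,0,1]],1); B[2,:2]=0   # back-like axes: x away from tabs, y, z up
q=(W-p)@B*1e3
g=(I.max(-1)-I.min(-1)<28)&(I.max(-1)>90)&(abs(q[...,0])<90)&(abs(q[...,1])<95)&(q[...,2]>-70)&(q[...,2]<60)
P=q[g]; 
best=None; rng=np.random.default_rng(0)
for _ in range(400):
    a=P[rng.choice(len(P),3,False)]; n=np.cross(a[1]-a[0],a[2]-a[0]); L=np.linalg.norm(n)
    if L<500: continue
    n=n/L*np.sign(n[2]+1e-9)
    if n[2]<.6: continue
    k=abs((P-a[0])@n)<1.5
    if best is None or k.sum()>best.sum(): best=k
Q=P[best]; c=Q.mean(0); n=np.linalg.svd(Q-c,full_matrices=False)[2][2]; n*=np.sign(n[2])
print('n',len(Q),'normal',n.round(3),'tilt about y (+: far side up)',np.degrees(np.arctan2(-n[0],n[2])).round(1),'about x',np.degrees(np.arctan2(n[1],n[2])).round(1))
print('x range',np.percentile(Q[:,0],[1,99]).round(1),'y',np.percentile(Q[:,1],[1,99]).round(1),'z at x=0,y=0',(c[2]+(n[0]*c[0]+n[1]*c[1])/n[2]).round(1))
u,v=proj(d,p)[0].astype(int); v=min(max(v,90),390);u=min(max(u,100),540); cv2.imwrite('pics/b_'+sys.argv[1],cv2.resize(d['img'][v-90:v+90,u-100:u+100],None,fx=3,fy=3)[:,:,::-1])
E
python3 bheld.py s21.png; python3 go.py
```

```text
n 1854 normal [-0.001 -0.001  1.   ] tilt about y (+: far side up) 0.1 about x -0.0
x range [-65.5  52.7] y [-84.9  84.3] z at x=0,y=0 15.7
t 31.3 tcp [495.8 -49.4 166.5] yaw 88.35 w 62.9 F [ 0.2  0.1 -3.4] gf 35.7 j1,j6 [ -19. -108.]
```

View pics/b_s21.png

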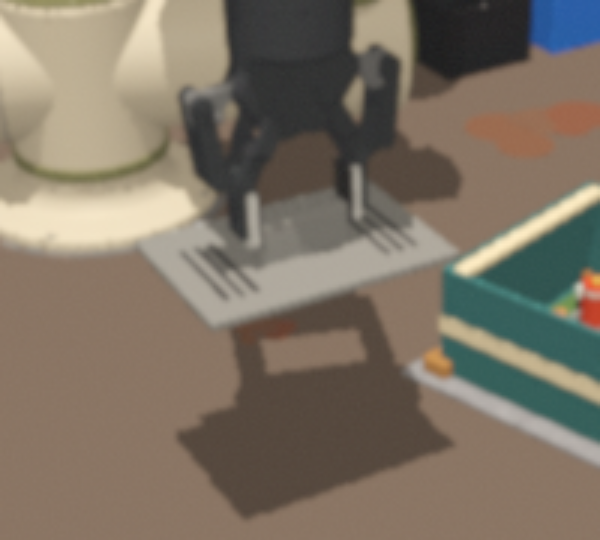

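Held level, with the back origin at TCP + 0.7 in z and −6.7 in x. Since the tool can't tilt, I'll tilt the back by resting its far edge on the drawn-back catch plate and lowering the grip.

```bash
python3 go.py 500,60,170,95 501.5,219.7,135,106.4
```

```text
t 31.3 tcp [495.8 -49.4 166.5] yaw 88.35 w 62.9 F [ 0.2  0.1 -3.4] gf 35.7 j1,j6 [ -19. -108.]
500,60,170,95 -> [ -1.  109.5  -3.4] turn -6.65
501.5,219.7,135,106.4 -> [  2.  269.1  31.8] turn -18.05
```

drive_tool:
  series:
    - [[0,0.03,-0.004],-2,0.055]
    - [[0,0.06,-0.004],-4,0.055]
    - [[0,0.09,-0.004],-6,0.055]
    - [[0,0.12,-0.004],-8,0.055]
    - [[0,0.15,-0.004],-10,0.055]
    - [[0,0.18,-0.004],-12,0.055]
    - [[0.001,0.21,-0.004],-14,0.055]
    - [[0.002,0.24,-0.002],-16,0.055]
    - [[0.002,0.269,0.0],-18,0.055]
    - [[0.002,0.269,0.01],-18,0.055]
    - [[0.002,0.269,0.025],-18,0.055]
    - [[0.002,0.269,0.032],-18,0.055]
    - [[0.002,0.269,0.032],-18,0.055]
    - [[0.002,0.269,0.032],-18,0.055]

```text
time_s: 32.7
position: [0.5025, 0.2188, 0.1358]
tool_rot: [[-0.96, -0.281, -0.001], [-0.281, 0.96, -0.0], [0.001, 0.0, -1.0]]
ft_force: [0.2, -0.6, -2.9]
grip_width: 0.063
gripper_force: 35.7
```

```bash
python3 bheld.py s22.png; python3 go.py 501.5,219.7,92,106.4
```

```text
n 1405 normal [ 0.001 -0.002  1.   ] tilt about y (+: far side up) -0.1 about x -0.1
x range [-66.7  51.5] y [-85.6  83.6] z at x=0,y=0 14.9
t 32.8 tcp [502.7 218.9 136.2] yaw 106.32 w 63.0 F [ 0.2  0.1 -3. ] gf 35.7 j1,j6 [ 11. -95.]
501.5,219.7,92,106.4 -> [ 1.   1.1 44.2] turn -0.08
```

View pics/b_s22.png

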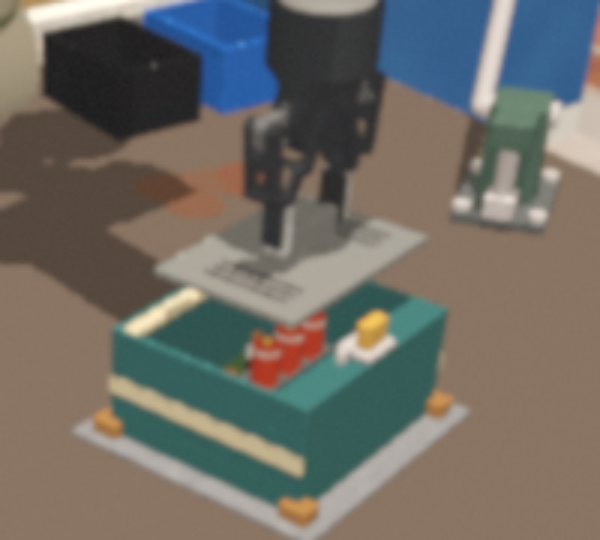

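drive_tool:
  series:
    - [[0.001,0.001,0.02],0,0.055]
    - [[0.001,0.001,0.038],0,0.055]
    - [[0.001,0.001,0.044],0,0.055]
    - [[0.0015,0.001,0.0465],0,0.055]
    - [[0.0025,0.001,0.049],0,0.055]
    - [[0.0035,0.001,0.0515],0,0.055]
    - [[0.0045,0.001,0.054],0,0.055]
    - [[0.0045,0.001,0.054],0,0.055]

```text
time_s: 33.55
position: [0.499, 0.2191, 0.085]
tool_rot: [[-0.959, -0.282, 0.005], [-0.282, 0.959, 0.001], [-0.005, -0.001, -1.0]]
ft_force: [-6.8, -2.5, 19.1]
grip_width: 0.0628
gripper_force: 38.3
```

```bash
python3 bheld.py s23.png; python3 go.py
```

```text
n 1177 normal [-0.11   0.001  0.994] tilt about y (+: far side up) 6.3 about x 0.0
x range [-65.4  53.5] y [-86.5  85.1] z at x=0,y=0 15.7
t 33.6 tcp [499.  219.1  84.9] yaw 106.37 w 63.1 F [-6.  -3.4 20. ] gf 38.3 j1,j6 [ 11. -95.]
```

drive_tool:
  series:
    - [[0.001,0,0.0025],0,0.055]
    - [[0.002,0,0.005],0,0.055]
    - [[0.0025,0,0.007],0,0.055]
    - [[0.003,0,0.008],0,0.055]
    - [[0.003,0,0.008],0,0.055]

```text
time_s: 34.1
position: [0.5004, 0.2194, 0.0823]
tool_rot: [[-0.959, -0.282, 0.019], [-0.282, 0.959, 0.004], [-0.019, -0.001, -1.0]]
ft_force: [-6.3, -0.3, 55.0]
grip_width: 0.0631
gripper_force: 45.5
```

```bash
python3 bheld.py s24.png; python3 go.py
```

```text
n 1239 normal [-0.107 -0.003  0.994] tilt about y (+: far side up) 6.1 about x -0.2
x range [-65.4  52.1] y [-85.2  85.2] z at x=0,y=0 18.2
t 34.1 tcp [500.5 219.4  82.3] yaw 106.36 w 63.3 F [-5.9 -0.6 54.1] gf 45.5 j1,j6 [ 11. -95.]
```

The near corners are resting on the side steps, so the tilt stops at 6° there. I'll lift, rest the far edge on top of the knob (120 mm) instead, and lower again.

drive_tool:
  series:
    - [[0,0,-0.02],0,0.055]
    - [[0,0,-0.04],0,0.055]
    - [[-0.003,0,-0.045],0,0.055]
    - [[-0.007,0,-0.045],0,0.055]
    - [[-0.007,0,-0.045],0,0.055]
    - [[-0.007,0,-0.045],0,0.055]

```text
time_s: 34.75
position: [0.5013, 0.2199, 0.1178]
tool_rot: [[-0.96, -0.282, -0.002], [-0.282, 0.96, -0.0], [0.002, 0.0, -1.0]]
ft_force: [0.3, -0.2, -2.5]
grip_width: 0.063
gripper_force: 39.2
```

```bash
python3 bheld.py s25.png; python3 go.py 507.6,221.5,104,106.4
```

```text
n 1270 normal [-0.115 -0.006  0.993] tilt about y (+: far side up) 6.6 about x -0.3
x range [-64.2  53.6] y [-85.5  83.3] z at x=0,y=0 17.4
t 34.8 tcp [501.3 219.9 117.9] yaw 106.36 w 63.1 F [ 0.3  0.7 -2.4] gf 39.2 j1,j6 [ 11. -95.]
507.6,221.5,104,106.4 -> [-6.5 -0.3 13.9] turn -0.04
```

drive_tool:
  series:
    - [[-0.007,0,0.0],0,0.055]
    - [[-0.007,0,0.008],0,0.055]
    - [[-0.007,0,0.014],0,0.055]
    - [[-0.0065,0,0.017],0,0.055]
    - [[-0.006,0,0.0195],0,0.055]
    - [[-0.0055,0,0.022],0,0.055]
    - [[-0.005,0,0.0245],0,0.055]
    - [[-0.0045,0,0.027],0,0.055]
    - [[-0.0045,0,0.027],0,0.055]

```text
time_s: 35.7
position: [0.5056, 0.2212, 0.0933]
tool_rot: [[-0.959, -0.282, 0.001], [-0.282, 0.959, -0.0], [-0.0, -0.0, -1.0]]
ft_force: [-7.0, -2.0, 12.4]
grip_width: 0.063
gripper_force: 41.3
```

```bash
python3 bheld.py s26.png; python3 go.py
```

```text
n 1054 normal [-0.278 -0.001  0.961] tilt about y (+: far side up) 16.1 about x -0.1
x range [-58.6  55.8] y [-85.8  84.8] z at x=0,y=0 17.5
t 35.8 tcp [505.6 221.2  93.3] yaw 106.38 w 63.0 F [-8.2 -2.2 11.2] gf 41.3 j1,j6 [ 11. -95.]
```

drive_tool:
  series:
    - [[0,0,-0.015],0,0.055]
    - [[0,0,-0.03],0,0.055]
    - [[0.007,0,-0.03],0,0.055]
    - [[0.014,0,-0.03],0,0.055]
    - [[0.014,0,-0.03],0,0.055]
    - [[0.014,0,-0.03],0,0.055]

```text
time_s: 36.35
position: [0.4921, 0.2172, 0.1214]
tool_rot: [[-0.96, -0.282, -0.001], [-0.282, 0.96, -0.0], [0.001, 0.0, -1.0]]
ft_force: [0.3, -0.3, -2.8]
grip_width: 0.063
gripper_force: 39.8
```

```bash
python3 bheld.py s27.png; python3 go.py
python3 - <<'E'
from h import *
s=env.observe(); D=np.array(s['position'][:2])*1e3-[485.2,214.9]; c,n=np.cos(np.radians(16.4)),np.sin(np.radians(16.4)); print('radio x,y',(D[0]*c+D[1]*n).round(1),(-D[0]*n+D[1]*c).round(1))
E
```

```text
n 1067 normal [-0.252 -0.005  0.968] tilt about y (+: far side up) 14.6 about x -0.3
x range [-59.8  55.5] y [-86.3  83. ] z at x=0,y=0 17.4
t 36.4 tcp [492.4 217.3 121.5] yaw 106.36 w 62.8 F [ 0.7  0.3 -2.7] gf 39.8 j1,j6 [ 11. -95.]
radio x,y 7.6 0.3
```

drive_tool:
  series:
    - [[0,0,0.01],0,0.055]
    - [[0,0,0.019],0,0.055]
    - [[0,0,0.024],0,0.055]
    - [[0,0,0.027],0,0.055]
    - [[0,0,0.027],0,0.055]

```text
time_s: 36.9
position: [0.4924, 0.2173, 0.0944]
tool_rot: [[-0.96, -0.282, -0.001], [-0.282, 0.96, -0.0], [0.001, 0.0, -1.0]]
ft_force: [0.3, 0.9, -3.2]
grip_width: 0.063
gripper_force: 39.7
```

```bash
python3 bheld.py s28.png; python3 go.py
```

```text
n 1072 normal [-0.254 -0.004  0.967] tilt about y (+: far side up) 14.7 about x -0.2
x range [-61.1  55.5] y [-87.   83.8] z at x=0,y=0 17.2
t 37.0 tcp [492.6 217.4  94.9] yaw 106.36 w 63.1 F [-0.1  0.3 -2.5] gf 39.7 j1,j6 [ 11. -95.]
```

View pics/b_s28.png

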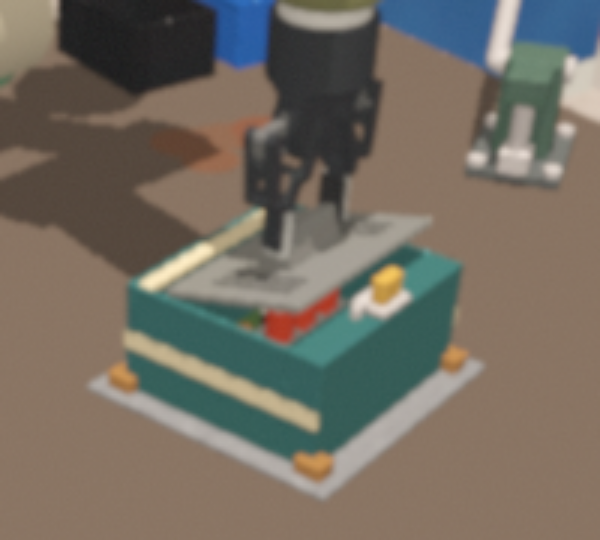

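The tilted back sits with its lips inside the opening, just short of the ledge (180,285), with no contact. I'll slide it under.

drive_tool:
  series:
    - [[0.003,0.001,0.001],0,0.055]
    - [[0.006,0.001,0.001],0,0.055]
    - [[0.009,0.001,0.001],0,0.055]
    - [[0.009,0.001,0.001],0,0.055]
    - [[0.009,0.001,0.001],0,0.055]

```text
time_s: 37.45
position: [0.4837, 0.2158, 0.0942]
tool_rot: [[-0.96, -0.282, 0.0], [-0.282, 0.96, 0.0], [-0.0, -0.0, -1.0]]
ft_force: [0.5, -0.8, -2.5]
grip_width: 0.0629
gripper_force: 39.7
```

```bash
python3 bheld.py s29.png; python3 go.py
```

```text
n 1026 normal [-0.252 -0.005  0.968] tilt about y (+: far side up) 14.6 about x -0.3
x range [-66.8  55.2] y [-86.4  84.2] z at x=0,y=0 17.7
t 37.5 tcp [483.8 215.8  94.1] yaw 106.36 w 62.6 F [ 0.2 -0.3 -2.8] gf 39.7 j1,j6 [ 11. -95.]
```

drive_tool:
  series:
    - [[0,0,0.002],0,0.055]
    - [[-0.001,0,0.0045],0,0.055]
    - [[-0.0025,0,0.007],0,0.055]
    - [[-0.0035,0,0.0098],0,0.055]
    - [[-0.0045,0,0.0125],0,0.055]
    - [[-0.0055,0,0.015],0,0.055]
    - [[-0.0055,0,0.015],0,0.055]

```text
time_s: 38.2
position: [0.4893, 0.2173, 0.0788]
tool_rot: [[-0.96, -0.282, 0.0], [-0.282, 0.96, 0.0], [-0.0, -0.0, -1.0]]
ft_force: [2.7, 0.2, 2.7]
grip_width: 0.0632
gripper_force: 40.8
```

```bash
python3 bheld.py s30.png; python3 go.py
```

```text
n 1280 normal [-0.056 -0.006  0.998] tilt about y (+: far side up) 3.2 about x -0.4
x range [-85.   67.9] y [-86.8  84.3] z at x=0,y=0 18.4
t 38.2 tcp [489.2 217.3  79. ] yaw 106.36 w 62.8 F [2.7 0.7 2.5] gf 40.8 j1,j6 [ 11. -95.]
```

drive_tool:
  series:
    - [[-0.0005,0,0.0015],0,0.055]
    - [[-0.0005,0,0.003],0,0.055]
    - [[-0.0005,0,0.0045],0,0.055]
    - [[-0.0005,0,0.0045],0,0.055]

```text
time_s: 38.65
position: [0.4906, 0.2177, 0.0755]
tool_rot: [[-0.96, -0.281, 0.003], [-0.281, 0.96, 0.001], [-0.004, -0.0, -1.0]]
ft_force: [4.1, 1.8, 9.1]
grip_width: 0.0632
gripper_force: 41.7
```

```bash
python3 bheld.py s31.png; python3 go.py
```

```text
n 1406 normal [-0.001 -0.004  1.   ] tilt about y (+: far side up) 0.0 about x -0.2
x range [-86.4  82.9] y [-91.4  92.3] z at x=0,y=0 18.6
t 38.7 tcp [490.6 217.8  75.5] yaw 106.35 w 62.7 F [ 3.5  1.4 10.5] gf 41.7 j1,j6 [ 11. -95.]
```

View pics/b_s31.png

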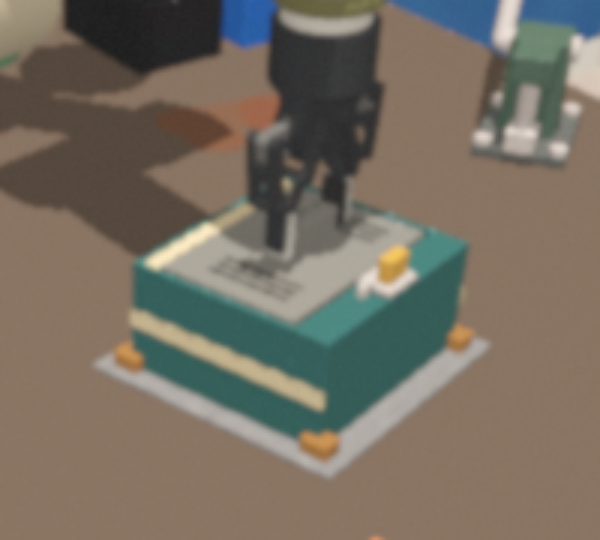

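The back is flush and level (top at 94). I'll release and check it from above.

drive_tool:
  series:
    - [[0,0,0],0,0.07]
    - [[0,0,0],0,0.08]
    - [[0,0,0],0,0.084]
    - [[0,0,0],0,0.084]
    - [[0,0,-0.03],0,0.084]
    - [[0,0,-0.07],0,0.084]
    - [[0,-0.05,-0.09],0,0.06]
    - [[0,-0.1,-0.09],0,0.05]
    - [[0,-0.15,-0.09],0,0.05]
    - [[0,-0.19,-0.09],0,0.05]
    - [[0,-0.19,-0.09],0,0.05]
    - [[0,-0.19,-0.09],0,0.05]

```text
time_s: 39.9
position: [0.5428, 0.0345, 0.1641]
tool_rot: [[-0.96, -0.28, -0.001], [-0.28, 0.96, 0.0], [0.001, 0.001, -1.0]]
ft_force: [-0.2, -0.0, -0.0]
grip_width: 0.0501
gripper_force: 0.0
```

```bash
cat > seat.py <<'E'
from h import *; import sys
d=grab('top',sys.argv[1]); W=cloud(d); Z=W[...,2]*1e3; I=d['img'].astype(int)
D=W[...,:2]*1e3-[485.2,214.9]; c,s=np.cos(np.radians(16.4)),np.sin(np.radians(16.4)); X=D[...,0]*c+D[...,1]*s; Y=-D[...,0]*s+D[...,1]*c
k=(X>40)&(X<100)&(abs(Y)<30)&(Z>115)&(Z<125); print('knob',k.sum(),X[k].mean().round(1),Y[k].mean().round(1))
r=(abs(X)<35)&(abs(Y)<45)&(Z>112)&(Z<128); print('rib',r.sum(),X[r].mean().round(1),Y[r].mean().round(1),np.median(Z[r]).round(1),'(expect X 6 Y 0 Z 122)')
g=(I.max(-1)-I.min(-1)<25)&(I.max(-1)>90)&(abs(X)<75)&(abs(Y)<95)&(abs(Z-94)<8)
A=np.c_[X[g],Y[g],np.ones(g.sum())]; f=np.linalg.lstsq(A,Z[g],rcond=None)[0]; print('panel slopes',f.round(4),'X',np.percentile(X[g],[1,99]).round(1),'Y',np.percentile(Y[g],[1,99]).round(1))
E
python3 seat.py t32.png; python3 go.py 561.7,237.4,140,106.4
```

```text
knob 48 79.3 -0.9
rib 173 3.1 0.4 120.5 (expect X 6 Y 0 Z 122)
panel slopes [ 6.70000e-03 -2.10000e-03  9.34136e+01] X [-63.5  71.1] Y [-75.   87.4]
t 40.0 tcp [542.6  35.5 164.2] yaw 106.35 w 49.8 F [ 0.9 -0.3  0.4] gf 0.0 j1,j6 [  -9. -115.]
561.7,237.4,140,106.4 -> [-75.2 188.4  24.3] turn -0.05
```

drive_tool:
  series:
    - [[-0.018,0.047,0.0],0,0.05]
    - [[-0.036,0.094,0.0],0,0.05]
    - [[-0.055,0.141,0.0],0,0.05]
    - [[-0.075,0.188,0.0],0,0.05]
    - [[-0.075,0.188,0.0],0,0.05]
    - [[-0.075,0.188,0.024],0,0.05]
    - [[-0.075,0.188,0.05],0,0.05]
    - [[-0.075,0.188,0.05],0,0.05]
    - [[-0.075,0.188,0.05],0,0.05]
  newtons: 25

```text
time_s: 40.85
position: [0.5616, 0.2371, 0.1151]
tool_rot: [[-0.959, -0.283, -0.0], [-0.283, 0.959, -0.0], [0.0, 0.0, -1.0]]
ft_force: [0.7, 0.4, 1.8]
grip_width: 0.05
gripper_force: 0.0
```

```bash
python3 go.py 561.3,237.3,81,106.4
python3 - <<'E'
from h import *
d=pickle.load(open('pics/t32.png.pkl','rb')); W=cloud(d); Z=W[...,2]*1e3
D=W[...,:2]*1e3-[485.2,214.9]; c,s=np.cos(np.radians(16.4)),np.sin(np.radians(16.4)); X=D[...,0]*c+D[...,1]*s; Y=-D[...,0]*s+D[...,1]*c
r=(abs(X)<35)&(abs(Y)<45)&(Z>119.5)&(Z<128); print('rib top',r.sum(),np.percentile(X[r],[2,50,98]).round(1),np.percentile(Y[r],[2,50,98]).round(1),np.median(Z[r]))
g=(abs(X)<45)&(abs(Y)<75)&(abs(Z-94)<5); A=np.c_[X[g],Y[g],np.ones(g.sum())]; print(np.linalg.lstsq(A,Z[g],rcond=None)[0].round(4))
E
```

```text
t 40.9 tcp [561.6 237.1 115.1] yaw 106.41 w 50.0 F [0.7 0.4 1.8] gf 0.0 j1,j6 [ 12. -95.]
561.3,237.3,81,106.4 -> [ 0.3  0.2 34.1] turn 0.01
rib top 116 [-3.5  3.7 10. ] [-28.6   0.6  31.5] 121.79846907952998
[-8.00000e-04 -1.00000e-03  9.34436e+01]
```

drive_tool:
  series:
    - [[0,0,0.02],0,0.05]
    - [[0,0,0.033],0,0.05]
    - [[0,0,0.033],0,0.03]
    - [[0,0,0.033],0,0.018]
    - [[0,0,0.033],0,0.018]
    - [[0,0,0.033],0,0.018]
    - [[0.004,0,0.033],0,0.018]
    - [[0.008,0,0.033],0,0.018]
    - [[0.012,0,0.033],0,0.018]
    - [[0.016,0,0.033],0,0.018]
    - [[0.017,0,0.033],0,0.018]
    - [[0.017,0,0.033],0,0.018]

```text
time_s: 42.05
position: [0.5465, 0.2331, 0.0825]
tool_rot: [[-0.959, -0.282, 0.003], [-0.282, 0.959, 0.002], [-0.004, 0.001, -1.0]]
ft_force: [3.0, 6.0, -4.5]
grip_width: 0.0234
gripper_force: 26.5
```

drive_tool:
  series:
    - [[0,0,0],0,0.035]
    - [[0,0,0],0,0.05]
    - [[0,0,0],0,0.05]
    - [[0,0,-0.04],0,0.05]
    - [[0,0,-0.09],0,0.05]
    - [[0,-0.05,-0.09],0,0.05]
    - [[0,-0.1,-0.09],0,0.05]
    - [[0,-0.15,-0.09],0,0.05]
    - [[0,-0.2,-0.09],0,0.05]
    - [[0,-0.2,-0.09],0,0.05]
    - [[0,-0.2,-0.09],0,0.05]

```text
time_s: 43.15
position: [0.6021, 0.0389, 0.1715]
tool_rot: [[-0.96, -0.28, -0.0], [-0.28, 0.96, 0.0], [0.0, 0.0, -1.0]]
ft_force: [-1.0, 1.0, -0.1]
grip_width: 0.0503
gripper_force: 0.0
```

```bash
python3 seat.py t33.png; python3 go.py
```

```text
knob 49 63.5 -0.2
rib 174 3.1 -0.2 120.7 (expect X 6 Y 0 Z 122)
panel slopes [ 8.60000e-03 -7.90000e-03  9.38099e+01] X [-63.5  71.2] Y [-31.5  88.3]
t 43.2 tcp [601.8  40.1 171.6] yaw 106.33 w 50.0 F [0.5 0.4 0.5] gf 0.0 j1,j6 [  -7. -114.]
```

View pics/t33.png

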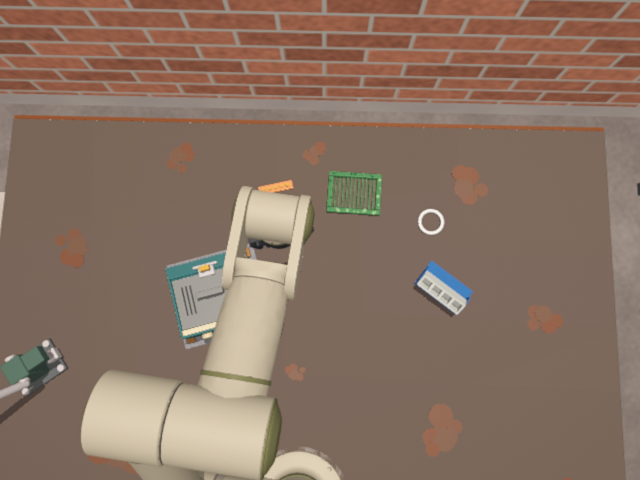

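The top view shows the rack empty, the back seated in the radio (205,297), and the catch shut, with the knob at x 63.5 (about 16 mm of travel). The bystanders are in place and the arm is clear. Handing in.

```bash
python3 -c "
from rig import env
print(env.close_job())"
```

```text
the job is handed in; nothing more can be done
None
```

I handed the job in at about 43 s, and no verdict came back. At the last look all three cells stood in their wells, the back sat flush and level under the ledge, the catch was fully shut, and the rack was empty. The fingertips ended about 25 mm short of the reported TCP, so I set heights from the camera.

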